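# Set out the bench for making up a reagent

## Task

Set out the bench for making up a reagent: put the beaker on the middle of the stirrer's round plate and the porcelain dish on the middle of the balance pan. Stand the three closed containers in the spill tray in one row along its long centre line: the tall buffer bottle close to the end nearer the stirrer, the squat jar close to the other end, and the small vial in the middle of the tray between them. The pieces may be moved in any order; set each one down upright rather than dropping it, tip nothing over, and leave the tube rack and the stopwatch where they are.

Things in the scene. Friction and masses are not known exactly. Their poses are not given: they have to be found in the camera images.
- stirrer: Magnetic stirrer, fixed: white housing, round white plate 120 mm in diameter, its flat top 55 mm above the bench; knob on the front. Origin on the bench under the plate's centre; x to the back, y to the left seen from the robot, z up; housing from x = -90 (knob -103) to +60 mm, y = -65 to +65 mm.
- balance: Laboratory balance, fixed: grey housing, square bright steel pan 100 x 100 mm, its flat top 40 mm above the bench; display and keys along the front. Origin on the bench under the pan's centre; x to the back, y to the left seen from the robot, z up; housing from x = -95 to +60 mm, y = -65 to +65 mm.
- tray: Rectangular steel spill tray, fixed: 228 mm long (its y) by 100 mm (its x), walls 4 mm thick, rim 18 mm above the bench, flat floor 4 mm above the bench, inside 220 x 92 mm. Origin on the bench under its centre; y along its length, to the left seen from the robot, z up.
- beaker: Laboratory beaker of clear plastic, open at the top: straight round wall 50 mm in diameter (2.5 mm thick), 72 mm high, tiny pouring lip, graduation marks; about 50 g. Starts upright on the bench. Origin at the centre of its underside, z up.
- dish: Low white porcelain weighing dish, open at the top: straight round wall 56 mm in diameter (3 mm thick), 28 mm high; about 60 g. Starts upright on the bench. Origin at the centre of its underside, z up.
- bottle: Tall round white plastic buffer bottle, closed: body 46 mm in diameter up to 68 mm, then a shoulder and a narrower screw cap 29 mm in diameter from 85 to 103 mm (full height); the tallest of the five; about 130 g. Starts upright on the bench. Origin at the centre of its underside, z up.
- jar: Squat wide-mouthed white plastic jar, closed, with a ribbed lid as wide as the jar: 51 mm in diameter, 60 mm high; about 100 g. Starts upright on the bench. Origin at the centre of its underside, z up.
- vial: Small round vial of amber glass with a crimped aluminium cap: body 25 mm in diameter up to 36 mm, short neck, cap 20 mm in diameter, 50 mm high in all; about 30 g. Starts upright on the bench. Origin at the centre of its underside, z up.
- tube_rack: Bystander, loose: black test-tube rack with twelve places and tubes, 146 (its x) x 54 (its y) x 100 mm high, at the right edge of the work. Origin at the centre of its underside.
- stopwatch: Bystander, loose: round steel stopwatch lying on its back, 54 mm in diameter, 15 mm high, crown stub on one side, at the left edge of the work. Origin at the centre of its underside.
There are look-alikes about, which are no part of the job. What is shaped like the beaker but orange is not meant. Leave any red or yellow look-alike of the jar alone.

How it is judged (in metres and radians):
At the end, for the whole second after the job is handed in: Beaker and dish within 12 mm of the plate's and pan's centres. Bottle (half nearer the stirrer) and jar (other half) over 55 mm from the tray's middle along its length, vial within 15 mm of it, all within 15 mm of its long centre line. All five standing upright (0.1 rad), released, at rest (horizontal distance between beaker and stirrer below 0.012 m and z of beaker in the frame of stirrer between 0.051 and 0.06 m and horizontal distance between dish and balance below 0.012 m and z of dish in the frame of balance between 0.036 and 0.045 m and z of bottle in the frame of tray between 0 and 0.009 m and x of bottle in the frame of tray between -0.015 and 0.015 m and z of jar in the frame of tray between 0 and 0.009 m and x of jar in the frame of tray between -0.015 and 0.015 m and z of vial in the frame of tray between 0 and 0.009 m and x of vial in the frame of tray between -0.015 and 0.015 m and y of vial in the frame of tray between -0.015 and 0.015 m and ((y of stirrer in the frame of tray above 0 m and y of bottle in the frame of tray above 0.055 m and y of jar in the frame of tray below -0.055 m) or (y of stirrer in the frame of tray below 0 m and y of bottle in the frame of tray below -0.055 m and y of jar in the frame of tray above 0.055 m)) and angle between each of beaker, dish, bottle, jar, vial's own z axis and vertical below 0.1 rad and linear speed of each of beaker, dish, bottle, jar, vial below 0.02 m/s); the robot touches nothing.
It fails at once if the tube rack or the stopwatch is shifted by more than 20 mm (distance of any of tube_rack, stopwatch from where it was at the start of the episode above 0.02 m).
It fails at once if one of the five things is tipped over (angle between any of beaker, dish, bottle, jar, vial's own z axis and vertical above 0.8 rad).
It fails at once if one of the five things is dropped (falls freely from more than about 25 mm) instead of being set down ((linear speed of beaker above 0.7 m/s and contact force between beaker and the fingers below 0.05 N) or (linear speed of dish above 0.7 m/s and contact force between dish and the fingers below 0.05 N) or (linear speed of bottle above 0.7 m/s and contact force between bottle and the fingers below 0.05 N) or (linear speed of jar above 0.7 m/s and contact force between jar and the fingers below 0.05 N) or (linear speed of vial above 0.7 m/s and contact force between vial and the fingers below 0.05 N)).
It also fails if it takes over 125 s, if anything falls off the work surface, if the arm or the gripper's body presses on something with over 40 N, if the wrist force passes 120 N, or if a joint passes its speed limit or range.

## Robot

A 6-joint arm with a two-finger parallel gripper is mounted at the origin on the work surface. World frame = base frame: x ahead of the robot, y to its left, z up, the work surface at z = 0. Lengths are in m, angles in degrees, forces in N, time in s.
With the tool pointing down it reaches from about 0.35 to 0.875 m from the base axis. Payload 4.2 kg.
Tool frame: the origin (TCP) lies between the finger pads; the fingertips stand 14 mm ahead of it and the grasp point (between the pads) lies 5 mm behind it; z points along the fingers, y is the line along which they close (so a half turn about z gives the same grasp; the last joint's range is limited). The gripper opens to 87 mm and grips with 3 to 60 N. Pads are 19 mm wide; open, the fingers measure 117 mm over their backs; the gripper's body (75 mm by 190 mm) begins 51 mm behind the grasp point.
Start: joints at [-61.158, 22.042, 0.453, 0, -68.411, -14.817], TCP at [0.151, -0.606, 0.201] pointing down, gripper open.
Joint ranges: [-179.83, 179.83], [-69.29, 118.12], [-61.27, 80.66], [-181.25, 117.63], [-171.15, -9.14], [-177.46, 177.46]. Speed limits (degrees/s): [159.86, 159.86, 180, 180, 180, 180].

## Interface

Orientations are given as a 3x3 rotation matrix whose columns are the frame's x, y, z axes.
In Python, from station import * gives the robot as it stands. The module is installed in compiled form; this text tells all that it offers.
- The arm moves only by the tool play_rows, never from a script. Its argument "steps" is a list of rows, each an object of numbers: "ax", "ay", "az": the turn, a rotation vector about the tool's x, y, z in degrees; "dx", "dy", "dz": the shift along the tool's x, y, z in mm; "claw": the finger opening in mm, from 0 to 87. A call has 1 to 20 rows; each row shifts and turns the commanded pose from where the row before left it, along the tool's axes as they then stand; what a row does not reach is not made up. A row lasts 1/10 s, in which the tool goes at most 50 mm and 8.59 degrees, less where a joint would pass 70% of its speed; a pose out of reach is approached as far as the arm can. A call with a gripper value outside its range is refused whole. The fingers move at their own pace and stop on an object; the grip force is fixed at half the most. Time passes only in rows, so rows that do not move let the fingers close. It gives the time, the measured TCP pose, the force, the opening and the grip force at its end, in the units of the state.
- sense(): the state, without advancing time (a new reading comes with each control period).
- capture(name): name is "scene" or "top"; returns a dict with "frame" (384x512x3 uint8, blue, green, red), "range_z" (384x512 float32, m along the optical axis (not along the pixel's ray), 0 where there is no reading), "fx", "fy", "cx", "cy" (pixels), "xyz" and "rotation" of the camera in the world. Camera axes: x right, y down, z forward; pixel columns grow to the right and rows downward; lengths in m; the calibration is good to about 2 mm. A picture is of the moment at which its call begins.
- finish_job(): hands the job in; it is judged then, once.
The state is a dict: "time_s": time; "joints": joint angles; "joint_velocities": joint speeds; "effort": joint torques, N m; "tcp_pos": TCP position; "ee_rot": TCP orientation; "wrist_force": force on the tool from outside, world axes, zero at the start; "moment": the same for the moment, N m; "gripper_width": opening from 0.0 (shut) to 1.0 (fully open); "gripper_force": force on a finger pad.
Only numpy, scipy, OpenCV 4.12 (cv2) and the standard library are available. Lean on these libraries where they do the work, as an engineer would, in place of code of your own. Each camera call takes 0.05 s, during which the arm holds its last target. There are 200 camera calls.

## Working session

There is one attempt and no reset: what is moved stays moved. The work goes in short steps, Python scripts to look and compute and a tool call to move; the robot and the scene stay as the last step left them, time stands still between calls to the robot, and variables do not carry over. Pictures are saved under pics/ and viewed, at most 14 in all, crops included, and the job is handed in when it is done.

Besides the shell and the picture viewer there is one more tool, called after ">>>" as name(argument=value, ...), one argument or row to a line, values as JSON. play_rows: Moves the arm, as the interface text tells. Its arguments: {"type":"object","properties":{"steps":{"type":"array"}},"required":["steps"]}

```bash
mkdir -p pics
python3 - <<'E'
from station import *
import cv2,numpy as np,pickle
d={}
for n in("scene","top"):
    c=capture(n);d[n]=c;cv2.imwrite(f"pics/{n}0.png",c["frame"]);print(n,c["fx"],c["cx"],c["cy"],c["xyz"],np.round(c["rotation"],3).tolist())
pickle.dump(d,open("c0.pkl","wb"))
s=sense();print(s)
E
```

```text
scene 479.9323900281939 256.5412383254351 191.7994722607984 [0.87852185 0.84903369 1.28967003] [[-0.909, 0.319, -0.268], [0.417, 0.721, -0.554], [0.017, -0.615, -0.788]]
top 443.650572855391 252.90423463300544 189.08709396142223 [ 0.33657297 -0.01221674  1.43032457] [[0.012, -0.996, 0.09], [-1.0, -0.011, 0.014], [-0.013, -0.091, -0.996]]
{'time_s': 0.1, 'joints': array([-6.11561120e+01,  2.20848576e+01,  3.86598825e-01, -2.54501107e-02,
       -6.84115242e+01, -1.48154509e+01]), 'joint_velocities': array([ 0.08886063, -0.13718869,  0.18759285,  0.18170824,  0.09236233,
       -0.02221876]), 'effort': array([-6.74175462e-04, -3.91689456e+01,  1.87935734e+01,  4.23194960e+00,
        1.34578737e-02, -7.29114254e-05]), 'tcp_pos': array([ 0.15135904, -0.60578466,  0.19997758]), 'ee_rot': array([[-9.70215210e-01, -2.42243947e-01, -5.62557941e-04],
       [-2.42244583e-01,  9.70213398e-01,  1.87758637e-03],
       [ 9.09673203e-05,  1.95793946e-03, -9.99998079e-01]]), 'wrist_force': array([-0.3283928 ,  0.50625839, -0.32252626]), 'moment': array([ 0.02289948, -0.07570395, -0.01952773]), 'gripper_force': 0.0, 'gripper_width': 0.9998260434978947}
```

View pics/top0.png

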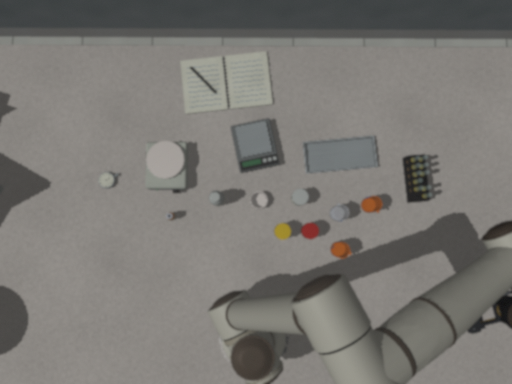

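View pics/scene0.png

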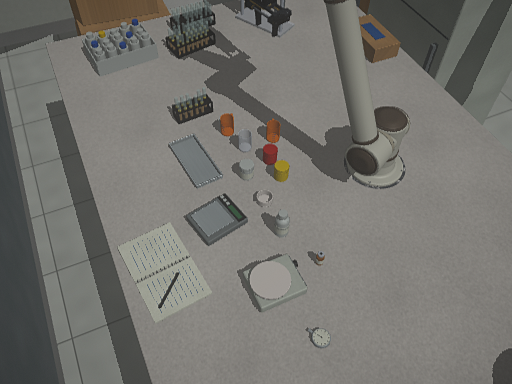

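Top view: stirrer plate (165,160), balance pan (255,140), tray (341,155), bottle (215,198), dish (262,200), jar (300,197), clear beaker (339,213), vial (171,216), stopwatch (107,180), rack (418,178).
Candidates for the beaker: clear (339,213), orange (371,204) and orange (341,250); I choose the clear one. Candidates for the jar: white (300,197), red (310,230) and yellow (283,231); I choose the white one. I'll check these in a close crop.

```bash
cat > h.py <<'E'
import cv2,numpy as np
def cloud(c):
    z=c["range_z"].astype(float);v,u=np.mgrid[:384,:512]
    p=np.dstack([(u-c["cx"])/c["fx"]*z,(v-c["cy"])/c["fy"]*z,z])
    return p@np.array(c["rotation"]).T+np.array(c["xyz"])
def ray(c,u,v,h):
    d=np.array(c["rotation"])@np.array([(u-c["cx"])/c["fx"],(v-c["cy"])/c["fy"],1]);o=np.array(c["xyz"])
    return (o+d*(h-o[2])/d[2])
E
python3 - <<'E'
import pickle
from h import *
d=pickle.load(open("c0.pkl","rb"))
t=d["top"];s=d["scene"]
a=cv2.resize(t["frame"][110:270,90:450],None,fx=2.2,fy=2.2,interpolation=cv2.INTER_CUBIC)
cv2.imwrite("pics/topc.png",a)
a=cv2.resize(s["frame"][90:350,160:340],(415,600),interpolation=cv2.INTER_CUBIC);cv2.imwrite("pics/scc.png",a)
for n,c in d.items():
    P=cloud(c);h=P[...,2]
    ok=(c["range_z"]>0)&(h>.009)&(h<.115)&(P[...,0]>.1)&(P[...,0]<.8)&(abs(P[...,1])<.5)
    k,l,st,ce=cv2.connectedComponentsWithStats(ok.astype(np.uint8))
    print(n,"bench z",np.median(h[(abs(h)<.02)]))
    for i in range(1,k):
        if st[i,4]<15: continue
        q=P[l==i];m=q[:,2].max();r=q[q[:,2]>np.percentile(q[:,2],90)-.006]
        print(np.round(ce[i]),st[i,4],"hmax %.3f"%np.percentile(q[:,2],95),"ext",np.round(q[:,:2].min(0),3),np.round(q[:,:2].max(0),3),"topmid",np.round((r[:,:2].min(0)+r[:,:2].max(0))/2,3))
E
```

```text
scene bench z 9.757437124968682e-05
[191. 107.] 450 hmax 0.095 ext [ 0.429 -0.5  ] [ 0.575 -0.473] topmid [ 0.515 -0.491]
[227. 123.] 263 hmax 0.072 ext [ 0.394 -0.39 ] [ 0.447 -0.333] topmid [ 0.42  -0.362]
[273. 130.] 267 hmax 0.072 ext [ 0.255 -0.294] [ 0.306 -0.233] topmid [ 0.279 -0.266]
[244. 139.] 275 hmax 0.073 ext [ 0.368 -0.294] [ 0.422 -0.233] topmid [ 0.396 -0.261]
[196. 159.] 334 hmax 0.021 ext [ 0.52  -0.394] [ 0.644 -0.151] topmid [ 0.582 -0.271]
[275. 161.] 518 hmax 0.063 ext [ 0.31  -0.197] [ 0.363 -0.055] topmid [ 0.337 -0.125]
[246. 168.] 268 hmax 0.063 ext [ 0.417 -0.168] [ 0.468 -0.109] topmid [ 0.442 -0.138]
[356. 170.] 26 hmax 0.114 ext [0.133 0.041] [0.156 0.09 ] topmid [0.145 0.065]
[264. 197.] 135 hmax 0.030 ext [ 0.403 -0.041] [0.461 0.018] topmid [ 0.433 -0.011]
[216. 219.] 1783 hmax 0.044 ext [ 0.522 -0.08 ] [0.697 0.086] topmid [0.609 0.003]
[282. 223.] 333 hmax 0.104 ext [0.413 0.104] [0.459 0.147] topmid [0.436 0.12 ]
[165. 228.] 18 hmax 0.014 ext [ 0.762 -0.044] [ 0.782 -0.027] topmid [ 0.772 -0.036]
[166. 234.] 85 hmax 0.014 ext [ 0.743 -0.049] [0.8 
[... 1647 characters left out ...]
.111] topmid [ 0.438 -0.137]
[216. 198.] 198 hmax 0.105 ext [0.409 0.1  ] [0.453 0.145] topmid [0.433 0.123]
[258. 200.] 66 hmax 0.032 ext [ 0.402 -0.034] [0.455 0.017] topmid [ 0.429 -0.009]
[371. 204.] 199 hmax 0.074 ext [ 0.391 -0.386] [ 0.443 -0.336] topmid [ 0.417 -0.361]
[339. 213.] 158 hmax 0.074 ext [ 0.366 -0.285] [ 0.42  -0.235] topmid [ 0.394 -0.26 ]
[170. 216.] 62 hmax 0.053 ext [0.363 0.257] [0.386 0.281] topmid [0.375 0.27 ]
[309. 231.] 239 hmax 0.065 ext [ 0.309 -0.194] [ 0.358 -0.143] topmid [ 0.334 -0.17 ]
[282. 231.] 222 hmax 0.064 ext [ 0.308 -0.108] [ 0.354 -0.059] topmid [ 0.331 -0.084]
[340. 250.] 161 hmax 0.074 ext [ 0.253 -0.289] [ 0.302 -0.237] topmid [ 0.278 -0.264]
```

View pics/topc.png

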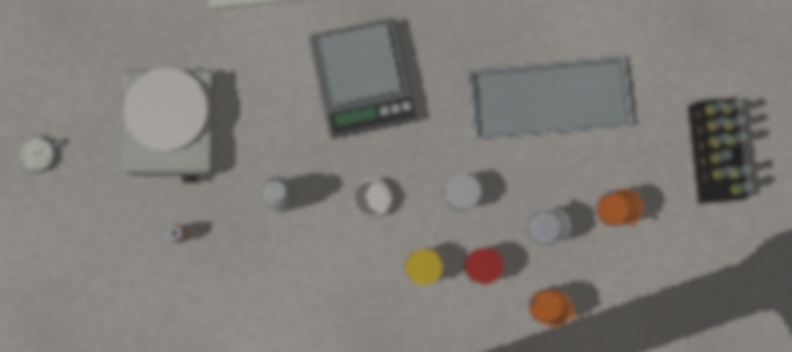

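View pics/scc.png

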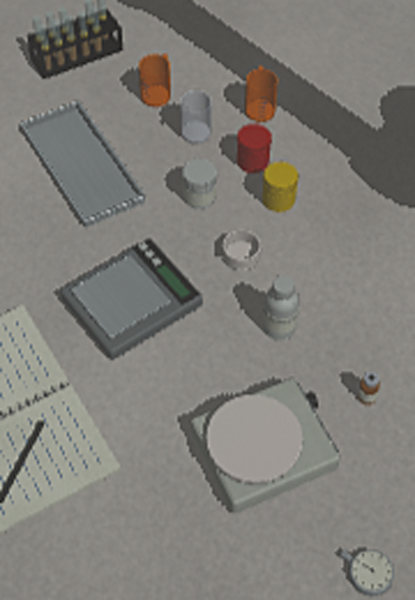

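The crops confirm the choices: clear beaker at top crop (548,226), white ribbed jar (463,190), white dish (379,197), bottle (275,193) and amber vial (176,232). Next I measure the fixtures and piece axes in both views.

Run:
```python
import pickle
from h import *
from scipy.optimize import least_squares
d=pickle.load(open("c0.pkl","rb"))
def rect(q):
    r=cv2.minAreaRect((q[:,:2]*1000).astype(np.float32));return np.round(r[0],1),np.round(r[1],1),round(r[2],1)
for n,c in d.items():
    P=cloud(c);h=P[...,2];x,y=P[...,0],P[...,1];b=c["range_z"]>0
    g=cv2.cvtColor(c["frame"],cv2.COLOR_BGR2GRAY)
    m=b&(h>.048)&(h<.065)&(x>.43)&(x<.64)&(y>.2)&(y<.37)
    hh=h[m];top=np.median(hh);m&=(h>top-.002)&(h<top+.004)
    q=P[m];cc,r=cv2.minEnclosingCircle((q[:,:2]*1000).astype(np.float32));print(n,"plate",top,np.round(cc,1),r)
    m=b&(h>.02)&(x>.5)&(x<.71)&(y>-.1)&(y<.1);print(" bal housing",rect(P[m]))
    m2=b&(x>.5)&(x<.71)&(y>-.1)&(y<.1)&(h>.035)
    k=(m2&(g>88)).astype(np.uint8);k=cv2.morphologyEx(k,cv2.MORPH_OPEN,np.ones((5,5)));l=cv2.connectedComponentsWithStats(k);i=1+l[2][1:,4].argmax()
    print(" pan",rect(P[l[1]==i]),np.median(h[l[1]==i]), "gray",np.percentile(g[m2],[10,30,50,70,90]))
    m=b&(h>.009)&(h<.03)&(x>.5)&(x<.66)&(y>-.41)&(y<-.13);print(" tray",rect(P[m]))
    # circle fits in xy on upper points for the five
    for nm,(X,Y,lo,hi,R) in dict(beaker=(.396,-.26,.06,.08,25),dish=(.432,-.011,.02,.035,28),bottle=(.434,.122,.09,.11,14.5),bottleB=(.434,.122,.02,.066,23),jar=(.44,-.138,.055,.07,25.5),vial=(.378,.268,.045,.06,10)).items():
        m=b&(h>lo)&(h<hi)&(np.hypot(x-X,y-Y)<R/1000+.012);q=P[m][:,:2]*1000
        cc,r=cv2.minEnclosingCircle(q.astype(np.float32));print(" ",nm,m.sum(),np.round(cc,1),round(r,1),np.round(np.median(q,0),1))
```

```text
scene plate 0.0547882216137241 [556.1 283.5] 61.15851593017578
 bal housing (array([609.4,   5.1]), array([155.6, 133.1]), 12.5)
 pan (array([624.2,   8.4]), array([ 99.4, 101.3]), 11.5) 0.04039644683987609 gray [ 72.3 117.  118.  119.  121. ]
 tray (array([ 585.4, -272.3]), array([119.5, 240.1]), 9.0)
  beaker 83 [ 394.7 -262.8] 28.9 [ 395.4 -257.5]
  dish 74 [431.7  -9.9] 30.8 [431.6  -8.6]
  bottle 79 [436.3 119.8] 15.7 [437.7 122.5]
  bottleB 124 [436.5 123.5] 23.7 [446.8 138.4]
  jar 136 [ 441.9 -140.4] 28.5 [ 443.2 -137.5]
  vial 30 [380.6 266.5] 10.4 [379.4 268.4]
top plate 0.054143088674387885 [551.8 286.5] 59.85634231567383
 bal housing (array([605.8,   5.8]), array([156.6, 130.1]), 12.7)
 pan (array([590.5,  15.2]), array([32.1, 38.1]), 0.5) 0.039736304584558235 gray [ 75. 115. 119. 120. 121.]
 tray (array([ 580.3, -268.2]), array([104.4, 232. ]), 5.9)
  beaker 68 [ 393.5 -259.8] 27.4 [ 391.4 -258.2]
  dish 56 [429.6  -8.8] 27.4 [432.6  -7.3]
  bottle 78 [432.5 122.2] 14.8 [432.1 122.9]
  bottleB 23 [428.1 117.6] 22.2 [418.4 104.9]
  jar 193 [ 438.5 -137. ] 25.6 [ 438.3 -135.6]
  vial 32 [375.2 270.1] 10.0 [374.9 269.4]
```

>>> play_rows(
  steps=[
    {"az": 8,"dz": -20},
    {"dx": -27,"dy": 36.3},
    {"dx": -27,"dy": 36.3},
    {"dx": -27,"dy": 36.3},
    {"dx": -27,"dy": 36.3},
    {"dx": -27,"dy": 36.3},
    {"dx": -27,"dy": 36.3},
    {"dx": -27,"dy": 36.3},
    {"dx": -27,"dy": 36.3},
    {"dx": -27,"dy": 36.3},
    {"dx": -27,"dy": 36.3},
    {"dx": -27,"dy": 36.3},
    {"dx": -27,"dy": 36.3},
    {"dx": -27,"dy": 36.3},
    {},
  ],
)

```text
invalid input at $.steps[0]: expected keys ax, ay, az, dx, dy, dz, claw
```

```bash
cat > go.py <<'E'
import sys,numpy as np
from station import *
s=sense();R=s["ee_rot"];p=s["tcp_pos"]*1000
print("tcp",p.round(1),"yaw(y)",np.degrees(np.arctan2(R[1,1],R[0,1])).round(2),"tilt",R[:2,2].round(4),"t",s["time_s"],"w",s["gripper_width"]*87)
for a in sys.argv[1:]:
    q=np.array(eval(a),float);d=R.T@(q-p);print(a,"->",d.round(1),"rows",np.linalg.norm(d)/50);p=q
E
python3 go.py 378,268.5,220 378,268.5,20
```

```text
tcp [ 151.4 -605.8  200. ] yaw(y) 104.02 tilt [-0.0006  0.0019] t 0.1 w 86.98486578431684
378,268.5,220 -> [-431.7  793.4  -18.5] rows 18.068101003074457
378,268.5,20 -> [ -0.   -0.4 200. ] rows 4.000000000000001
```

>>> play_rows(
  steps=[
    {"ax": 0,"ay": 0,"az": 8,"dx": 0,"dy": 0,"dz": -20,"claw": 87},
    {"ax": 0,"ay": 0,"az": 0,"dx": -29,"dy": 39.3,"dz": 0,"claw": 87},
    {"ax": 0,"ay": 0,"az": 0,"dx": -29,"dy": 39.3,"dz": 0,"claw": 87},
    {"ax": 0,"ay": 0,"az": 0,"dx": -29,"dy": 39.3,"dz": 0,"claw": 87},
    {"ax": 0,"ay": 0,"az": 0,"dx": -29,"dy": 39.3,"dz": 0,"claw": 87},
    {"ax": 0,"ay": 0,"az": 0,"dx": -29,"dy": 39.3,"dz": 0,"claw": 87},
    {"ax": 0,"ay": 0,"az": 0,"dx": -29,"dy": 39.3,"dz": 0,"claw": 87},
    {"ax": 0,"ay": 0,"az": 0,"dx": -29,"dy": 39.3,"dz": 0,"claw": 87},
    {"ax": 0,"ay": 0,"az": 0,"dx": -29,"dy": 39.3,"dz": 0,"claw": 87},
    {"ax": 0,"ay": 0,"az": 0,"dx": -29,"dy": 39.3,"dz": 0,"claw": 87},
    {"ax": 0,"ay": 0,"az": 0,"dx": -29,"dy": 39.3,"dz": 0,"claw": 87},
    {"ax": 0,"ay": 0,"az": 0,"dx": -29,"dy": 39.3,"dz": 0,"claw": 87},
    {"ax": 0,"ay": 0,"az": 0,"dx": -29,"dy": 39.3,"dz": 0,"claw": 87},
    {"ax": 0,"ay": 0,"az": 0,"dx": 0,"dy": 0,"dz": 0,"claw": 87},
    {"ax": 0,"ay": 0,"az": 0,"dx": 0,"dy": 0,"dz": 0,"claw": 87},
  ],
)

```text
time_s: 1.6
tcp_pos: [0.448, -0.0998, 0.2204]
ee_rot: [[-0.994, -0.107, -0.002], [-0.107, 0.994, 0.0], [0.002, 0.0, -1.0]]
wrist_force: [-0.3, 0.0, 0.3]
gripper_width: 1.003
gripper_force: 0.0
```

```bash
python3 go.py 378,268.5,220 378,268.5,20
```

```text
tcp [448.  -99.8 220.4] yaw(y) 96.17 tilt [-0.0016  0.    ] t 1.6 w 87.21836323907623
378,268.5,220 -> [ 30.  373.7   0.5] rows 7.497514979684209
378,268.5,20 -> [ -0.3  -0.  200. ] rows 4.0
```

>>> play_rows(
  steps=[
    {"ax": 0,"ay": 0,"az": 0,"dx": 3.75,"dy": 46.7,"dz": 0,"claw": 87},
    {"ax": 0,"ay": 0,"az": 0,"dx": 3.75,"dy": 46.7,"dz": 0,"claw": 87},
    {"ax": 0,"ay": 0,"az": 0,"dx": 3.75,"dy": 46.7,"dz": 0,"claw": 87},
    {"ax": 0,"ay": 0,"az": 0,"dx": 3.75,"dy": 46.7,"dz": 0,"claw": 87},
    {"ax": 0,"ay": 0,"az": 0,"dx": 3.75,"dy": 46.7,"dz": 0,"claw": 87},
    {"ax": 0,"ay": 0,"az": 0,"dx": 3.75,"dy": 46.7,"dz": 0,"claw": 87},
    {"ax": 0,"ay": 0,"az": 0,"dx": 3.75,"dy": 46.7,"dz": 0,"claw": 87},
    {"ax": 0,"ay": 0,"az": 0,"dx": 3.75,"dy": 46.7,"dz": 0,"claw": 87},
    {"ax": 0,"ay": 0,"az": 0,"dx": 0,"dy": 0,"dz": 40,"claw": 87},
    {"ax": 0,"ay": 0,"az": 0,"dx": 0,"dy": 0,"dz": 40,"claw": 60},
    {"ax": 0,"ay": 0,"az": 0,"dx": 0,"dy": 0,"dz": 40,"claw": 60},
    {"ax": 0,"ay": 0,"az": 0,"dx": 0,"dy": 0,"dz": 0,"claw": 60},
  ],
)

```text
time_s: 2.8
tcp_pos: [0.3764, 0.2627, 0.0964]
ee_rot: [[-0.995, -0.102, -0.008], [-0.102, 0.995, -0.01], [0.009, -0.009, -1.0]]
wrist_force: [-0.6, 0.0, 0.3]
gripper_width: 0.814
gripper_force: 0.0
```

```bash
python3 go.py 378,268.5,20
python3 - <<'E'
from station import *
import cv2
c=capture("scene");cv2.imwrite("pics/v1.png",cv2.resize(c["frame"][190:310,240:400],(800,600),interpolation=cv2.INTER_CUBIC))
E
```

```text
tcp [376.4 262.7  96.4] yaw(y) 95.85 tilt [-0.0082 -0.0096] t 2.8 w 70.81322728647893
378,268.5,20 -> [-2.9  6.3 76.4] rows 1.5335980319765772
```

View pics/v1.png

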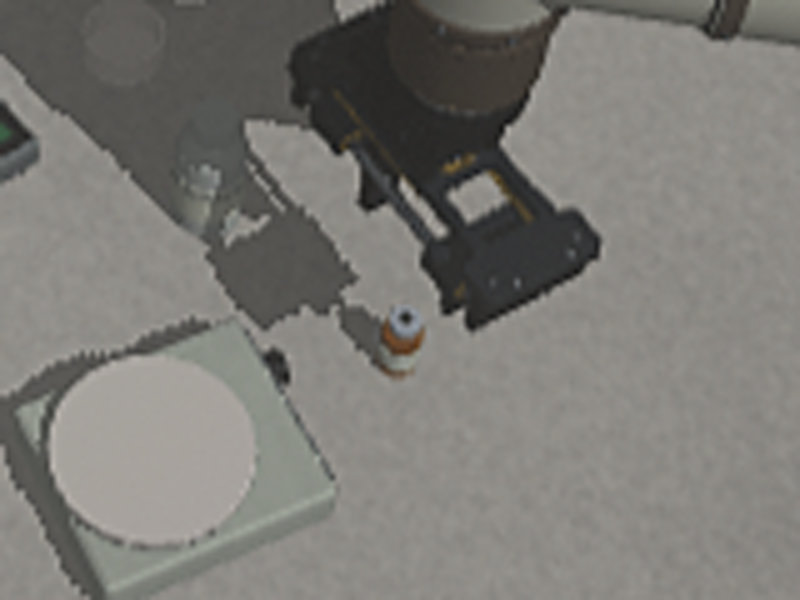

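The picture shows the open gripper above the vial (402,340), with the fingers straddling it once the height is allowed for. I correct the 6 mm shortfall and go on down.

>>> play_rows(
  steps=[
    {"ax": 0,"ay": 0,"az": 0,"dx": 0,"dy": 0,"dz": 0,"claw": 60},
    {"ax": 0,"ay": 0,"az": 0,"dx": 0,"dy": 0,"dz": 0,"claw": 60},
  ],
)

```text
time_s: 3.05
tcp_pos: [0.3804, 0.2685, 0.1032]
ee_rot: [[-0.995, -0.104, 0.003], [-0.104, 0.995, 0.004], [-0.003, 0.003, -1.0]]
wrist_force: [-0.7, -0.9, 0.2]
gripper_width: 0.701
gripper_force: 0.0
```

```bash
python3 go.py 378,268.5,20
```

```text
tcp [380.4 268.5 103.2] yaw(y) 95.99 tilt [0.003  0.0036] t 3.05 w 60.995229124210304
378,268.5,20 -> [ 2.7  0.  83.2] rows 1.6651844356589467
```

>>> play_rows(
  steps=[
    {"ax": 0,"ay": 0,"az": 0,"dx": 0,"dy": 0,"dz": 30,"claw": 60},
    {"ax": 0,"ay": 0,"az": 0,"dx": 0,"dy": 0,"dz": 25,"claw": 60},
    {"ax": 0,"ay": 0,"az": 0,"dx": 0,"dy": 0,"dz": 15,"claw": 60},
    {"ax": 0,"ay": 0,"az": 0,"dx": 0,"dy": 0,"dz": 10,"claw": 60},
    {"ax": 0,"ay": 0,"az": 0,"dx": 0,"dy": 0,"dz": 0,"claw": 60},
    {"ax": 0,"ay": 0,"az": 0,"dx": 0,"dy": 0,"dz": 0,"claw": 60},
    {"ax": 0,"ay": 0,"az": 0,"dx": 0,"dy": 0,"dz": 0,"claw": 0},
    {"ax": 0,"ay": 0,"az": 0,"dx": 0,"dy": 0,"dz": 0,"claw": 0},
    {"ax": 0,"ay": 0,"az": 0,"dx": 0,"dy": 0,"dz": 0,"claw": 0},
    {"ax": 0,"ay": 0,"az": 0,"dx": 0,"dy": 0,"dz": 0,"claw": 0},
    {"ax": 0,"ay": 0,"az": 0,"dx": 0,"dy": 0,"dz": 0,"claw": 0},
    {"ax": 0,"ay": 0,"az": 0,"dx": 0,"dy": 0,"dz": 0,"claw": 0},
  ],
)

```text
time_s: 4.25
tcp_pos: [0.379, 0.2676, 0.021]
ee_rot: [[-0.994, -0.105, -0.0], [-0.105, 0.994, -0.0], [0.0, -0.0, -1.0]]
wrist_force: [-0.6, -0.1, -0.2]
gripper_width: 0.231
gripper_force: 0.1
```

```bash
python3 go.py 378,268.5,220 470,100,220 583,-270,180
```

```text
tcp [379.  267.6  21. ] yaw(y) 96.03 tilt [-0. -0.] t 4.25 w 20.13931086650179
378,268.5,220 -> [   0.9    1.  -199. ] rows 3.9808701016768206
470,100,220 -> [ -73.8 -177.2    0. ] rows 3.839596332949597
583,-270,180 -> [ -73.5 -379.8   40. ] rows 7.778663124213568
```

Run:
```python
from station import *
import cv2
c=capture("scene");cv2.imwrite("pics/v2.png",cv2.resize(c["frame"][190:310,240:400],(800,600),interpolation=cv2.INTER_CUBIC))
s=sense();print(s["gripper_width"]*87,s["gripper_force"])
```

```text
18.85058485251223 30.005351901054382
```

View pics/v2.png

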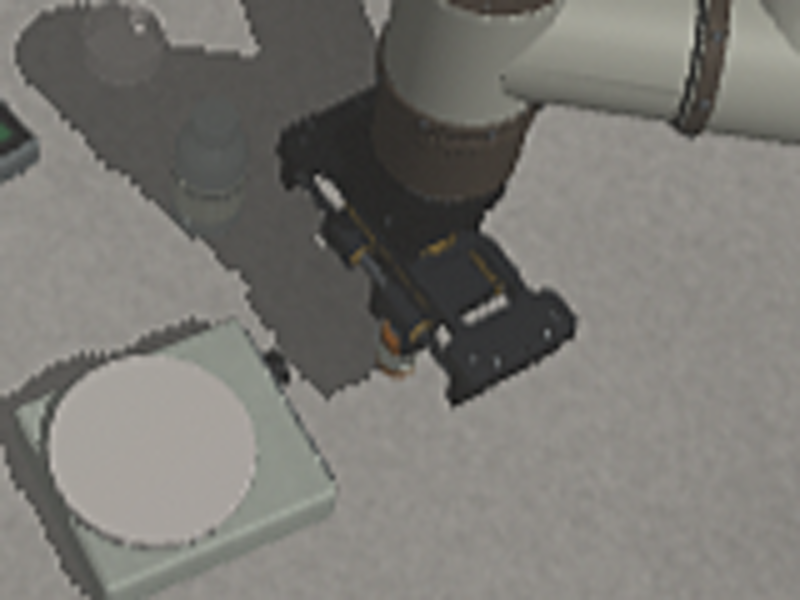

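Both fingers have closed with 30 N. The vial's front is visible at (393,355), partly hidden by the near finger. The 19 mm width reads small for a 25 mm body, so I lift a little and check.

>>> play_rows(
  steps=[
    {"ax": 0,"ay": 0,"az": 0,"dx": 0,"dy": 0,"dz": -10,"claw": 0},
    {"ax": 0,"ay": 0,"az": 0,"dx": 0,"dy": 0,"dz": -15,"claw": 0},
    {"ax": 0,"ay": 0,"az": 0,"dx": 0,"dy": 0,"dz": -25,"claw": 0},
    {"ax": 0,"ay": 0,"az": 0,"dx": 0,"dy": 0,"dz": 0,"claw": 0},
    {"ax": 0,"ay": 0,"az": 0,"dx": 0,"dy": 0,"dz": 0,"claw": 0},
  ],
)

```text
time_s: 4.8
tcp_pos: [0.3791, 0.2678, 0.0717]
ee_rot: [[-0.995, -0.105, 0.001], [-0.105, 0.995, 0.002], [-0.001, 0.001, -1.0]]
wrist_force: [0.2, -0.7, -0.5]
gripper_width: 0.212
gripper_force: 30.0
```

Run:
```python
from station import *
from h import *
c=capture("scene");cv2.imwrite("pics/v3.png",cv2.resize(c["frame"][210:290,290:380],(800,711),interpolation=cv2.INTER_CUBIC)[:600])
P=cloud(c);hsv=cv2.cvtColor(c["frame"],cv2.COLOR_BGR2HSV);m=(hsv[...,0]<20)&(hsv[...,1]>90)&(c["range_z"]>0)
m[:210]=0;m[290:]=0;m[:,:290]=0;m[:,380:]=0
q=P[m];print(len(q),q.min(0).round(3),q.max(0).round(3))
s=sense();print(s["gripper_width"]*87,s["gripper_force"],s["tcp_pos"])
```

```text
21 [0.357 0.256 0.001] [0.412 0.314 0.209]
18.888551994390895 29.999729096889496 [0.37873483 0.26732852 0.07101001]
```

View pics/v3.png

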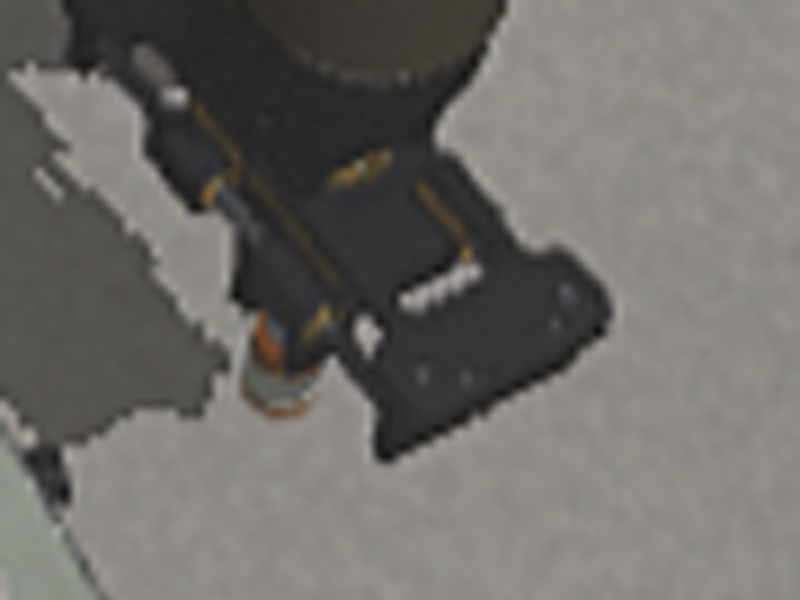

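```bash
python3 - <<'E'
import pickle
from h import *
c=pickle.load(open("c0.pkl","rb"))["scene"]
for z in (.045,.05,.055): print(z,ray(c,290+280*.1125,210+385*.1125,z).round(4))
E
python3 go.py 378,268.5,200 470,100,200 583,-270,160
```

```text
0.045 [0.3743 0.2664 0.045 ]
0.05 [0.3763 0.2687 0.05  ]
0.055 [0.3783 0.2711 0.055 ]
tcp [378.7 267.3  71. ] yaw(y) 96.01 tilt [-0.0003  0.0001] t 4.85 w 18.888551994390895
378,268.5,200 -> [   0.6    1.3 -129. ] rows 2.5799479570035517
470,100,200 -> [ -73.9 -177.2   -0. ] rows 3.8395963329495983
583,-270,160 -> [ -73.7 -379.8   39.9] rows 7.778663124213568
```

>>> play_rows(
  steps=[
    {"ax": 0,"ay": 0,"az": 0,"dx": 0,"dy": 0,"dz": -43,"claw": 0},
    {"ax": 0,"ay": 0,"az": 0,"dx": 0,"dy": 0,"dz": -43,"claw": 0},
    {"ax": 0,"ay": 0,"az": 0,"dx": 0,"dy": 0,"dz": -43,"claw": 0},
    {"ax": 0,"ay": 0,"az": 0,"dx": -18.3,"dy": -44,"dz": 0,"claw": 0},
    {"ax": 0,"ay": 0,"az": 0,"dx": -18.3,"dy": -44,"dz": 0,"claw": 0},
    {"ax": 0,"ay": 0,"az": 0,"dx": -18.3,"dy": -44,"dz": 0,"claw": 0},
    {"ax": 0,"ay": 0,"az": 0,"dx": -18.3,"dy": -44,"dz": 0,"claw": 0},
    {"ax": 0,"ay": 0,"az": 0,"dx": -8.2,"dy": -42.2,"dz": 4.4,"claw": 0},
    {"ax": 0,"ay": 0,"az": 0,"dx": -8.2,"dy": -42.2,"dz": 4.4,"claw": 0},
    {"ax": 0,"ay": 0,"az": 0,"dx": -8.2,"dy": -42.2,"dz": 4.4,"claw": 0},
    {"ax": 0,"ay": 0,"az": 0,"dx": -8.2,"dy": -42.2,"dz": 4.4,"claw": 0},
    {"ax": 0,"ay": 0,"az": 0,"dx": -8.2,"dy": -42.2,"dz": 4.4,"claw": 0},
    {"ax": 0,"ay": 0,"az": 0,"dx": -8.2,"dy": -42.2,"dz": 4.4,"claw": 0},
    {"ax": 0,"ay": 0,"az": 0,"dx": -8.2,"dy": -42.2,"dz": 4.4,"claw": 0},
    {"ax": 0,"ay": 0,"az": 0,"dx": -8.2,"dy": -42.2,"dz": 4.4,"claw": 0},
    {"ax": 0,"ay": 0,"az": 0,"dx": -8.2,"dy": -42.2,"dz": 4.4,"claw": 0},
    {"ax": 0,"ay": 0,"az": 0,"dx": 0,"dy": 0,"dz": 0,"claw": 0},
    {"ax": 0,"ay": 0,"az": 0,"dx": 0,"dy": 0,"dz": 0,"claw": 0},
    {"ax": 0,"ay": 0,"az": 0,"dx": 0,"dy": 0,"dz": 0,"claw": 0},
  ],
)

```text
time_s: 6.75
tcp_pos: [0.583, -0.2689, 0.1596]
ee_rot: [[-0.994, -0.105, -0.002], [-0.105, 0.994, 0.001], [0.002, 0.001, -1.0]]
wrist_force: [-0.7, 0.2, -0.4]
gripper_width: 0.211
gripper_force: 30.0
```

```bash
python3 go.py 583,-270,26
```

```text
tcp [ 583.  -268.9  159.6] yaw(y) 96.05 tilt [-0.0017  0.0006] t 6.75 w 18.36366330931211
583,-270,26 -> [-1.000e-01 -1.200e+00  1.336e+02] rows 2.6721495717261545
```

>>> play_rows(
  steps=[
    {"ax": 0,"ay": 0,"az": 0,"dx": 0,"dy": -0.5,"dz": 40,"claw": 0},
    {"ax": 0,"ay": 0,"az": 0,"dx": 0,"dy": -0.5,"dz": 40,"claw": 0},
    {"ax": 0,"ay": 0,"az": 0,"dx": 0,"dy": 0,"dz": 25,"claw": 0},
    {"ax": 0,"ay": 0,"az": 0,"dx": 0,"dy": 0,"dz": 15,"claw": 0},
    {"ax": 0,"ay": 0,"az": 0,"dx": 0,"dy": 0,"dz": 8,"claw": 0},
    {"ax": 0,"ay": 0,"az": 0,"dx": 0,"dy": 0,"dz": 4,"claw": 0},
    {"ax": 0,"ay": 0,"az": 0,"dx": 0,"dy": 0,"dz": 1,"claw": 0},
    {"ax": 0,"ay": 0,"az": 0,"dx": 0,"dy": 0,"dz": 0.5,"claw": 0},
    {"ax": 0,"ay": 0,"az": 0,"dx": 0,"dy": 0,"dz": 0,"claw": 0},
    {"ax": 0,"ay": 0,"az": 0,"dx": 0,"dy": 0,"dz": 0,"claw": 0},
  ],
)

```text
time_s: 7.75
tcp_pos: [0.5841, -0.2708, 0.0276]
ee_rot: [[-0.994, -0.105, 0.001], [-0.105, 0.994, -0.0], [-0.001, -0.0, -1.0]]
wrist_force: [0.3, -0.4, -0.3]
gripper_width: 0.21
gripper_force: 30.0
```

```bash
python3 go.py 583,-270,200 440,-138.5,200
```

```text
tcp [ 584.1 -270.8   27.6] yaw(y) 96.03 tilt [ 0.0013 -0.0003] t 7.75 w 18.2862189590389
583,-270,200 -> [   0.7    0.9 -172.4] rows 3.44732802588263
440,-138.5,200 -> [128.4 145.8  -0.2] rows 3.885421470059587
```

>>> play_rows(
  steps=[
    {"ax": 0,"ay": 0,"az": 0,"dx": 0,"dy": 0,"dz": 2,"claw": 0},
    {"ax": 0,"ay": 0,"az": 0,"dx": 0,"dy": 0,"dz": 0,"claw": 0},
    {"ax": 0,"ay": 0,"az": 0,"dx": 0,"dy": 0,"dz": 0,"claw": 45},
    {"ax": 0,"ay": 0,"az": 0,"dx": 0,"dy": 0,"dz": 0,"claw": 45},
    {"ax": 0,"ay": 0,"az": 0,"dx": 0,"dy": 0,"dz": 0,"claw": 45},
    {"ax": 0,"ay": 0,"az": 0,"dx": 0,"dy": 0,"dz": 0,"claw": 45},
    {"ax": 0,"ay": 0,"az": 0,"dx": 0,"dy": 0,"dz": 0,"claw": 45},
    {"ax": 0,"ay": 0,"az": 0,"dx": 0,"dy": 0,"dz": -20,"claw": 45},
    {"ax": 0,"ay": 0,"az": 0,"dx": 0,"dy": 0,"dz": -40,"claw": 45},
    {"ax": 0,"ay": 0,"az": 0,"dx": 0,"dy": 0,"dz": -40,"claw": 87},
    {"ax": 0,"ay": 0,"az": 0,"dx": 0,"dy": 0,"dz": -40,"claw": 87},
    {"ax": 0,"ay": 0,"az": 0,"dx": 0,"dy": 0,"dz": -35,"claw": 87},
    {"ax": 0,"ay": 0,"az": 0,"dx": 32,"dy": 36,"dz": 0,"claw": 87},
    {"ax": 0,"ay": 0,"az": 0,"dx": 32,"dy": 36,"dz": 0,"claw": 87},
    {"ax": 0,"ay": 0,"az": 0,"dx": 32,"dy": 36,"dz": 0,"claw": 87},
    {"ax": 0,"ay": 0,"az": 0,"dx": 32,"dy": 36,"dz": 0,"claw": 87},
    {"ax": 0,"ay": 0,"az": 0,"dx": 0,"dy": 0,"dz": 0,"claw": 87},
    {"ax": 0,"ay": 0,"az": 0,"dx": 0,"dy": 0,"dz": 0,"claw": 87},
    {"ax": 0,"ay": 0,"az": 0,"dx": 0,"dy": 0,"dz": 0,"claw": 87},
  ],
)

```text
time_s: 9.65
tcp_pos: [0.4422, -0.1412, 0.2003]
ee_rot: [[-0.994, -0.105, 0.001], [-0.105, 0.994, -0.0], [-0.001, -0.0, -1.0]]
wrist_force: [-0.6, -0.3, -0.7]
gripper_width: 1.003
gripper_force: 0.0
```

```bash
python3 go.py 440,-138.5,37
python3 - <<'E'
from station import *
from h import *
for n in("scene","top"):
    c=capture(n);P=cloud(c);x,y,h=P[...,0],P[...,1],P[...,2]
    m=(c["range_z"]>0)&(h>.03)&(h<.06)&(np.hypot(x-.583,y+.27)<.05);q=P[m]
    print(n,len(q),[np.round(cv2.minEnclosingCircle((q[q[:,2]>.047][:,:2]*1000).astype(np.float32)),1) if 0 else (q.min(0).round(4),q.max(0).round(4))])
    q=q[q[:,2]>q[:,2].max()-.006];print(cv2.minEnclosingCircle((q[:,:2]*1000).astype(np.float32)))
E
```

```text
tcp [ 442.2 -141.2  200.3] yaw(y) 96.03 tilt [ 0.0014 -0.0002] t 9.65 w 87.29971182284082
440,-138.5,37 -> [  2.1   2.9 163.3] rows 3.266990588190954
scene 49 [(array([ 0.5723, -0.2812,  0.031 ]), array([ 0.5958, -0.253 ,  0.059 ]))]
((581.1339111328125, -269.8709411621094), 9.837322235107422)
top 53 [(array([ 0.5678, -0.2794,  0.0329]), array([ 0.5901, -0.257 ,  0.0579]))]
((579.4609985351562, -268.3717956542969), 9.24795150756836)
```

>>> play_rows(
  steps=[
    {"ax": 0,"ay": 0,"az": 0,"dx": 2,"dy": 3,"dz": 40,"claw": 87},
    {"ax": 0,"ay": 0,"az": 0,"dx": 0,"dy": 0,"dz": 40,"claw": 87},
    {"ax": 0,"ay": 0,"az": 0,"dx": 0,"dy": 0,"dz": 35,"claw": 87},
    {"ax": 0,"ay": 0,"az": 0,"dx": 0,"dy": 0,"dz": 25,"claw": 87},
    {"ax": 0,"ay": 0,"az": 0,"dx": 0,"dy": 0,"dz": 15,"claw": 87},
    {"ax": 0,"ay": 0,"az": 0,"dx": 0,"dy": 0,"dz": 8,"claw": 87},
    {"ax": 0,"ay": 0,"az": 0,"dx": 0,"dy": 0,"dz": 0,"claw": 87},
    {"ax": 0,"ay": 0,"az": 0,"dx": 0,"dy": 0,"dz": 0,"claw": 87},
    {"ax": 0,"ay": 0,"az": 0,"dx": 0,"dy": 0,"dz": 0,"claw": 0},
    {"ax": 0,"ay": 0,"az": 0,"dx": 0,"dy": 0,"dz": 0,"claw": 0},
    {"ax": 0,"ay": 0,"az": 0,"dx": 0,"dy": 0,"dz": 0,"claw": 0},
    {"ax": 0,"ay": 0,"az": 0,"dx": 0,"dy": 0,"dz": 0,"claw": 0},
    {"ax": 0,"ay": 0,"az": 0,"dx": 0,"dy": 0,"dz": 0,"claw": 0},
    {"ax": 0,"ay": 0,"az": 0,"dx": 0,"dy": 0,"dz": 0,"claw": 0},
    {"ax": 0,"ay": 0,"az": 0,"dx": 0,"dy": 0,"dz": 0,"claw": 0},
    {"ax": 0,"ay": 0,"az": 0,"dx": 0,"dy": 0,"dz": 0,"claw": 0},
    {"ax": 0,"ay": 0,"az": 0,"dx": 0,"dy": 0,"dz": 0,"claw": 0},
  ],
)

```text
time_s: 11.45
tcp_pos: [0.4392, -0.1383, 0.037]
ee_rot: [[-0.994, -0.105, 0.0], [-0.105, 0.994, -0.0], [-0.0, -0.0, -1.0]]
wrist_force: [0.7, -1.0, 2.3]
gripper_width: 0.557
gripper_force: 30.0
```

```bash
python3 go.py 440,-138.5,187 590.8,-344.6,187 590.8,-344.6,41
```

```text
tcp [ 439.2 -138.3   37. ] yaw(y) 96.04 tilt [ 0.0004 -0.0002] t 11.45 w 48.47279796374895
440,-138.5,187 -> [  -0.8   -0.3 -150. ] rows 2.9996132400820716
590.8,-344.6,187 -> [-1.283e+02 -2.208e+02  1.000e-01] rows 5.107557146033709
590.8,-344.6,41 -> [1.00e-01 0.00e+00 1.46e+02] rows 2.92
```

>>> play_rows(
  steps=[
    {"ax": 0,"ay": 0,"az": 0,"dx": 0,"dy": 0,"dz": -20,"claw": 0},
    {"ax": 0,"ay": 0,"az": 0,"dx": 0,"dy": 0,"dz": -40,"claw": 0},
    {"ax": 0,"ay": 0,"az": 0,"dx": 0,"dy": 0,"dz": -45,"claw": 0},
    {"ax": 0,"ay": 0,"az": 0,"dx": 0,"dy": 0,"dz": -45,"claw": 0},
    {"ax": 0,"ay": 0,"az": 0,"dx": -21.4,"dy": -36.8,"dz": 0,"claw": 0},
    {"ax": 0,"ay": 0,"az": 0,"dx": -21.4,"dy": -36.8,"dz": 0,"claw": 0},
    {"ax": 0,"ay": 0,"az": 0,"dx": -21.4,"dy": -36.8,"dz": 0,"claw": 0},
    {"ax": 0,"ay": 0,"az": 0,"dx": -21.4,"dy": -36.8,"dz": 0,"claw": 0},
    {"ax": 0,"ay": 0,"az": 0,"dx": -21.4,"dy": -36.8,"dz": 0,"claw": 0},
    {"ax": 0,"ay": 0,"az": 0,"dx": -21.4,"dy": -36.8,"dz": 0,"claw": 0},
    {"ax": 0,"ay": 0,"az": 0,"dx": 0,"dy": 0,"dz": 0,"claw": 0},
    {"ax": 0,"ay": 0,"az": 0,"dx": 0,"dy": 0,"dz": 0,"claw": 0},
    {"ax": 0,"ay": 0,"az": 0,"dx": 0,"dy": 0,"dz": 40,"claw": 0},
    {"ax": 0,"ay": 0,"az": 0,"dx": 0,"dy": 0,"dz": 35,"claw": 0},
    {"ax": 0,"ay": 0,"az": 0,"dx": 0,"dy": 0,"dz": 25,"claw": 0},
    {"ax": 0,"ay": 0,"az": 0,"dx": 0,"dy": 0,"dz": 20,"claw": 0},
    {"ax": 0,"ay": 0,"az": 0,"dx": 0,"dy": 0,"dz": 10,"claw": 0},
    {"ax": 0,"ay": 0,"az": 0,"dx": 0,"dy": 0,"dz": 0,"claw": 0},
    {"ax": 0,"ay": 0,"az": 0,"dx": 0,"dy": 0,"dz": 0,"claw": 0},
  ],
)

```text
time_s: 13.35
tcp_pos: [0.5904, -0.3441, 0.0582]
ee_rot: [[-0.994, -0.106, 0.002], [-0.106, 0.994, -0.001], [-0.002, -0.001, -1.0]]
wrist_force: [0.8, 0.2, -0.5]
gripper_width: 0.558
gripper_force: 30.0
```

```bash
python3 go.py 590.8,-344.6,41 590.8,-344.6,200 434.5,121.5,200
```

```text
tcp [ 590.4 -344.1   58.2] yaw(y) 96.07 tilt [ 0.0016 -0.0008] t 13.35 w 48.580883004088726
590.8,-344.6,41 -> [-0.3 -0.5 17.2] rows 0.3448760994873304
590.8,-344.6,200 -> [  -0.2   -0.2 -159. ] rows 3.18
434.5,121.5,200 -> [106.1 480.   -0.6] rows 9.832169648658429
```

>>> play_rows(
  steps=[
    {"ax": 0,"ay": 0,"az": 0,"dx": 0,"dy": 0,"dz": 9,"claw": 0},
    {"ax": 0,"ay": 0,"az": 0,"dx": 0,"dy": 0,"dz": 5,"claw": 0},
    {"ax": 0,"ay": 0,"az": 0,"dx": 0,"dy": 0,"dz": 2.5,"claw": 0},
    {"ax": 0,"ay": 0,"az": 0,"dx": 0,"dy": 0,"dz": 0,"claw": 0},
    {"ax": 0,"ay": 0,"az": 0,"dx": 0,"dy": 0,"dz": 0,"claw": 0},
    {"ax": 0,"ay": 0,"az": 0,"dx": 0,"dy": 0,"dz": 0,"claw": 72},
    {"ax": 0,"ay": 0,"az": 0,"dx": 0,"dy": 0,"dz": 0,"claw": 72},
    {"ax": 0,"ay": 0,"az": 0,"dx": 0,"dy": 0,"dz": 0,"claw": 72},
    {"ax": 0,"ay": 0,"az": 0,"dx": 0,"dy": 0,"dz": 0,"claw": 72},
    {"ax": 0,"ay": 0,"az": 0,"dx": 0,"dy": 0,"dz": -15,"claw": 72},
    {"ax": 0,"ay": 0,"az": 0,"dx": 0,"dy": 0,"dz": -45,"claw": 80},
    {"ax": 0,"ay": 0,"az": 0,"dx": 0,"dy": 0,"dz": -50,"claw": 87},
    {"ax": 0,"ay": 0,"az": 0,"dx": 0,"dy": 0,"dz": -50,"claw": 87},
    {"ax": 0,"ay": 0,"az": 0,"dx": 10.6,"dy": 48,"dz": 0,"claw": 87},
    {"ax": 0,"ay": 0,"az": 0,"dx": 10.6,"dy": 48,"dz": 0,"claw": 87},
    {"ax": 0,"ay": 0,"az": 0,"dx": 10.6,"dy": 48,"dz": 0,"claw": 87},
    {"ax": 0,"ay": 0,"az": 0,"dx": 10.6,"dy": 48,"dz": 0,"claw": 87},
    {"ax": 0,"ay": 0,"az": 0,"dx": 10.6,"dy": 48,"dz": 0,"claw": 87},
    {"ax": 0,"ay": 0,"az": 0,"dx": 10.6,"dy": 48,"dz": 0,"claw": 87},
    {"ax": 0,"ay": 0,"az": 0,"dx": 10.6,"dy": 48,"dz": 0,"claw": 87},
  ],
)

```text
time_s: 15.35
tcp_pos: [0.4802, -0.0164, 0.2018]
ee_rot: [[-0.994, -0.105, 0.002], [-0.105, 0.994, 0.0], [-0.003, 0.0, -1.0]]
wrist_force: [0.7, 1.0, 0.1]
gripper_width: 1.002
gripper_force: 0.0
```

>>> play_rows(
  steps=[
    {"ax": 0,"ay": 0,"az": 0,"dx": 10.6,"dy": 48,"dz": 0,"claw": 87},
    {"ax": 0,"ay": 0,"az": 0,"dx": 10.6,"dy": 48,"dz": 0,"claw": 87},
    {"ax": 0,"ay": 0,"az": 0,"dx": 10.6,"dy": 48,"dz": 0,"claw": 87},
    {"ax": 0,"ay": 0,"az": 0,"dx": 0,"dy": 0,"dz": 0,"claw": 87},
    {"ax": 0,"ay": 0,"az": 0,"dx": 0,"dy": 0,"dz": 0,"claw": 87},
    {"ax": 0,"ay": 0,"az": 0,"dx": 0,"dy": 0,"dz": 0,"claw": 87},
    {"ax": 0,"ay": 0,"az": 0,"dx": 0,"dy": 0,"dz": 0,"claw": 87},
  ],
)

```text
time_s: 16.05
tcp_pos: [0.4344, 0.1208, 0.2006]
ee_rot: [[-0.995, -0.103, 0.0], [-0.103, 0.995, 0.0], [-0.0, -0.0, -1.0]]
wrist_force: [-0.1, -0.3, 0.4]
gripper_width: 0.998
gripper_force: 0.0
```

```bash
python3 go.py 434.5,121.5,52
python3 - <<'E'
from station import *
from h import *
for n in("scene","top"):
    c=capture(n);P=cloud(c);x,y,h=P[...,0],P[...,1],P[...,2]
    for X,Y,H in ((.58,-.269,.054),(.59,-.344,.064)):
        m=(c["range_z"]>0)&(abs(h-H)<.006)&(np.hypot(x-X,y-Y)<.045);q=P[m];
        print(n,m.sum(),np.round(q[:,2].max(),3),cv2.minEnclosingCircle((q[:,:2]*1000).astype(np.float32)))
E
```

```text
tcp [434.4 120.8 200.6] yaw(y) 95.89 tilt [0.0002 0.    ] t 16.05 w 86.81479634464903
434.5,121.5,52 -> [ -0.2   0.7 148.6] rows 2.971232608005418
scene 22 0.058 ((583.0098266601562, -269.44732666015625), 14.000689506530762)
scene 134 0.07 ((591.0914916992188, -345.0354919433594), 28.64327621459961)
top 30 0.058 ((580.609619140625, -268.0336608886719), 10.142302513122559)
top 201 0.069 ((590.0703735351562, -342.7983703613281), 26.14695930480957)
```

Vial and jar both stand on their marks. Next is the bottle.

>>> play_rows(
  steps=[
    {"ax": 0,"ay": 0,"az": 0,"dx": 0,"dy": 0.5,"dz": 40,"claw": 87},
    {"ax": 0,"ay": 0,"az": 0,"dx": 0,"dy": 0,"dz": 40,"claw": 87},
    {"ax": 0,"ay": 0,"az": 0,"dx": 0,"dy": 0,"dz": 35,"claw": 87},
    {"ax": 0,"ay": 0,"az": 0,"dx": 0,"dy": 0,"dz": 20,"claw": 87},
    {"ax": 0,"ay": 0,"az": 0,"dx": 0,"dy": 0,"dz": 10,"claw": 87},
    {"ax": 0,"ay": 0,"az": 0,"dx": 0,"dy": 0,"dz": 3,"claw": 87},
    {"ax": 0,"ay": 0,"az": 0,"dx": 0,"dy": 0,"dz": 0,"claw": 87},
    {"ax": 0,"ay": 0,"az": 0,"dx": 0,"dy": 0,"dz": 0,"claw": 87},
    {"ax": 0,"ay": 0,"az": 0,"dx": 0,"dy": 0,"dz": 0,"claw": 0},
    {"ax": 0,"ay": 0,"az": 0,"dx": 0,"dy": 0,"dz": 0,"claw": 0},
    {"ax": 0,"ay": 0,"az": 0,"dx": 0,"dy": 0,"dz": 0,"claw": 0},
    {"ax": 0,"ay": 0,"az": 0,"dx": 0,"dy": 0,"dz": 0,"claw": 0},
    {"ax": 0,"ay": 0,"az": 0,"dx": 0,"dy": 0,"dz": 0,"claw": 0},
    {"ax": 0,"ay": 0,"az": 0,"dx": 0,"dy": 0,"dz": 0,"claw": 0},
    {"ax": 0,"ay": 0,"az": 0,"dx": 0,"dy": 0,"dz": 0,"claw": 0},
    {"ax": 0,"ay": 0,"az": 0,"dx": 0,"dy": 0,"dz": 0,"claw": 0},
    {"ax": 0,"ay": 0,"az": 0,"dx": 0,"dy": 0,"dz": 0,"claw": 0},
    {"ax": 0,"ay": 0,"az": 0,"dx": 0,"dy": 0,"dz": 0,"claw": 0},
  ],
)

```text
time_s: 17.95
tcp_pos: [0.434, 0.1224, 0.0524]
ee_rot: [[-0.994, -0.105, 0.0], [-0.105, 0.994, -0.0], [-0.0, -0.0, -1.0]]
wrist_force: [-0.1, -2.2, 0.6]
gripper_width: 0.436
gripper_force: 27.8
```

```bash
python3 go.py 434.5,121.5,210 575,-196,210
```

```text
tcp [434.  122.4  52.4] yaw(y) 96.03 tilt [ 0.0001 -0.0001] t 17.95 w 37.924270247454075
434.5,121.5,210 -> [  -0.4   -0.9 -157.6] rows 3.1519213285834358
575,-196,210 -> [-106.4 -330.5    0. ] rows 6.943961405422701
```

>>> play_rows(
  steps=[
    {"ax": 0,"ay": 0,"az": 0,"dx": 0,"dy": 0,"dz": 0,"claw": 0},
    {"ax": 0,"ay": 0,"az": 0,"dx": 0,"dy": 0,"dz": -8,"claw": 0},
    {"ax": 0,"ay": 0,"az": 0,"dx": 0,"dy": 0,"dz": -12,"claw": 0},
    {"ax": 0,"ay": 0,"az": 0,"dx": 0,"dy": 0,"dz": 0,"claw": 0},
    {"ax": 0,"ay": 0,"az": 0,"dx": 0,"dy": 0,"dz": 0,"claw": 0},
  ],
)

```text
time_s: 18.45
tcp_pos: [0.4339, 0.1226, 0.0724]
ee_rot: [[-0.995, -0.105, 0.0], [-0.105, 0.995, 0.001], [-0.0, 0.001, -1.0]]
wrist_force: [-0.4, -0.1, -1.1]
gripper_width: 0.433
gripper_force: 27.2
```

```bash
python3 go.py
python3 - <<'E'
from station import *
from h import *
c=capture("scene");a=cv2.resize(c["frame"][170:260,230:350],(800,600),interpolation=cv2.INTER_CUBIC);cv2.imwrite("pics/b1.png",a)
E
```

```text
tcp [433.9 122.6  72.4] yaw(y) 96.01 tilt [0.0003 0.0007] t 18.45 w 37.66979495241516
```

View pics/b1.png

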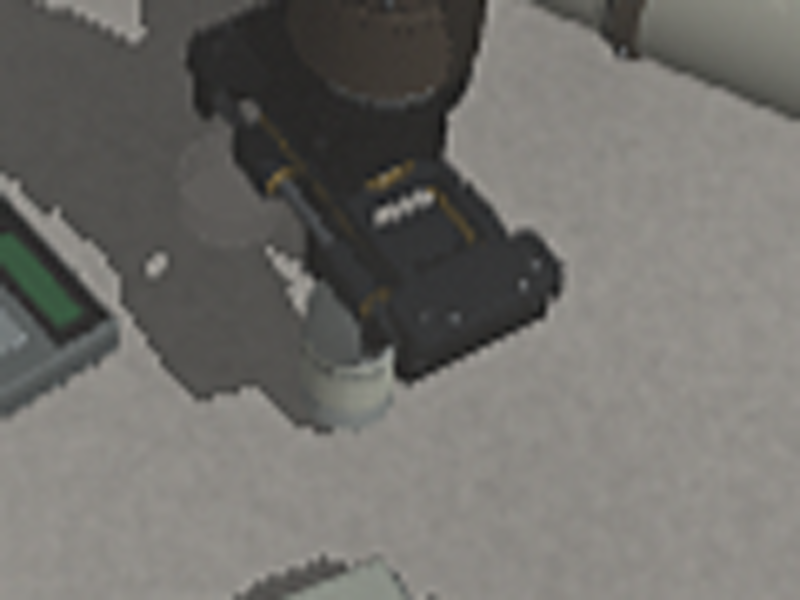

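The bottle hangs upright in the grip (base at (345,410) in the crop), and the wrist force shows about its weight. I carry it to the tray.

>>> play_rows(
  steps=[
    {"ax": 0,"ay": 0,"az": 0,"dx": 0,"dy": 0,"dz": -30,"claw": 0},
    {"ax": 0,"ay": 0,"az": 0,"dx": 0,"dy": 0,"dz": -40,"claw": 0},
    {"ax": 0,"ay": 0,"az": 0,"dx": 0,"dy": 0,"dz": -40,"claw": 0},
    {"ax": 0,"ay": 0,"az": 0,"dx": -10,"dy": -30.5,"dz": -10,"claw": 0},
    {"ax": 0,"ay": 0,"az": 0,"dx": -13.4,"dy": -41.5,"dz": 0,"claw": 0},
    {"ax": 0,"ay": 0,"az": 0,"dx": -13.4,"dy": -41.5,"dz": 0,"claw": 0},
    {"ax": 0,"ay": 0,"az": 0,"dx": -13.4,"dy": -41.5,"dz": 0,"claw": 0},
    {"ax": 0,"ay": 0,"az": 0,"dx": -13.4,"dy": -41.5,"dz": 0,"claw": 0},
    {"ax": 0,"ay": 0,"az": 0,"dx": -13.4,"dy": -41.5,"dz": 0,"claw": 0},
    {"ax": 0,"ay": 0,"az": 0,"dx": -13.4,"dy": -41.5,"dz": 0,"claw": 0},
    {"ax": 0,"ay": 0,"az": 0,"dx": -10,"dy": -31,"dz": 0,"claw": 0},
    {"ax": 0,"ay": 0,"az": 0,"dx": -6.4,"dy": -21,"dz": 0,"claw": 0},
    {"ax": 0,"ay": 0,"az": 0,"dx": 0,"dy": 0,"dz": 0,"claw": 0},
    {"ax": 0,"ay": 0,"az": 0,"dx": 0,"dy": 0,"dz": 0,"claw": 0},
    {"ax": 0,"ay": 0,"az": 0,"dx": 0,"dy": 0,"dz": 0,"claw": 0},
  ],
)

```text
time_s: 20.0
tcp_pos: [0.5744, -0.1952, 0.1919]
ee_rot: [[-0.994, -0.106, -0.001], [-0.106, 0.994, 0.0], [0.001, 0.001, -1.0]]
wrist_force: [-0.1, 0.1, -0.9]
gripper_width: 0.431
gripper_force: 27.2
```

```bash
python3 go.py 575,-196,57
```

```text
tcp [ 574.4 -195.2  191.9] yaw(y) 96.06 tilt [-0.0012  0.0005] t 20.0 w 37.45935815013018
575,-196,57 -> [ -0.7  -1.  134.9] rows 2.6972020309564892
```

>>> play_rows(
  steps=[
    {"ax": 0,"ay": 0,"az": 0,"dx": -0.5,"dy": -0.5,"dz": 40,"claw": 0},
    {"ax": 0,"ay": 0,"az": 0,"dx": 0,"dy": 0,"dz": 35,"claw": 0},
    {"ax": 0,"ay": 0,"az": 0,"dx": 0,"dy": 0,"dz": 25,"claw": 0},
    {"ax": 0,"ay": 0,"az": 0,"dx": 0,"dy": 0,"dz": 15,"claw": 0},
    {"ax": 0,"ay": 0,"az": 0,"dx": 0,"dy": 0,"dz": 8,"claw": 0},
    {"ax": 0,"ay": 0,"az": 0,"dx": 0,"dy": 0,"dz": 4,"claw": 0},
    {"ax": 0,"ay": 0,"az": 0,"dx": 0,"dy": 0,"dz": 2,"claw": 0},
    {"ax": 0,"ay": 0,"az": 0,"dx": 0,"dy": 0,"dz": 0,"claw": 0},
    {"ax": 0,"ay": 0,"az": 0,"dx": 0,"dy": 0,"dz": 0,"claw": 0},
    {"ax": 0,"ay": 0,"az": 0,"dx": 0,"dy": 0,"dz": 0,"claw": 0},
  ],
)

```text
time_s: 21.0
tcp_pos: [0.5759, -0.1965, 0.0641]
ee_rot: [[-0.994, -0.105, 0.001], [-0.105, 0.994, -0.0], [-0.001, -0.0, -1.0]]
wrist_force: [0.4, -0.7, -1.1]
gripper_width: 0.432
gripper_force: 27.2
```

```bash
python3 go.py 575,-196,57 575,-196,200 394,-261,200
```

```text
tcp [ 575.9 -196.5   64.1] yaw(y) 96.02 tilt [ 0.0014 -0.0001] t 21.0 w 37.562686929396754
575,-196,57 -> [0.9 0.6 7.1] rows 0.14363407412553322
575,-196,200 -> [  -0.2   -0.  -143. ] rows 2.86
394,-261,200 -> [186.8 -45.6  -0.2] rows 3.846348918130023
```

>>> play_rows(
  steps=[
    {"ax": 0,"ay": 0,"az": 0,"dx": 0,"dy": 0,"dz": 4,"claw": 0},
    {"ax": 0,"ay": 0,"az": 0,"dx": 0,"dy": 0,"dz": 2.8,"claw": 0},
    {"ax": 0,"ay": 0,"az": 0,"dx": 0,"dy": 0,"dz": 0,"claw": 0},
    {"ax": 0,"ay": 0,"az": 0,"dx": 0,"dy": 0,"dz": 0,"claw": 0},
    {"ax": 0,"ay": 0,"az": 0,"dx": 0,"dy": 0,"dz": 0,"claw": 70},
    {"ax": 0,"ay": 0,"az": 0,"dx": 0,"dy": 0,"dz": 0,"claw": 70},
    {"ax": 0,"ay": 0,"az": 0,"dx": 0,"dy": 0,"dz": 0,"claw": 70},
    {"ax": 0,"ay": 0,"az": 0,"dx": 0,"dy": 0,"dz": 0,"claw": 70},
    {"ax": 0,"ay": 0,"az": 0,"dx": 0,"dy": 0,"dz": 0,"claw": 70},
    {"ax": 0,"ay": 0,"az": 0,"dx": 0,"dy": 0,"dz": -15,"claw": 70},
    {"ax": 0,"ay": 0,"az": 0,"dx": 0,"dy": 0,"dz": -43,"claw": 87},
    {"ax": 0,"ay": 0,"az": 0,"dx": 0,"dy": 0,"dz": -43,"claw": 87},
    {"ax": 0,"ay": 0,"az": 0,"dx": 0,"dy": 0,"dz": -43,"claw": 87},
    {"ax": 0,"ay": 0,"az": 0,"dx": 46.7,"dy": -11.4,"dz": 0,"claw": 87},
    {"ax": 0,"ay": 0,"az": 0,"dx": 46.7,"dy": -11.4,"dz": 0,"claw": 87},
    {"ax": 0,"ay": 0,"az": 0,"dx": 46.7,"dy": -11.4,"dz": 0,"claw": 87},
    {"ax": 0,"ay": 0,"az": 0,"dx": 46.7,"dy": -11.4,"dz": 0,"claw": 87},
    {"ax": 0,"ay": 0,"az": 0,"dx": 0,"dy": 0,"dz": 0,"claw": 87},
    {"ax": 0,"ay": 0,"az": 0,"dx": 0,"dy": 0,"dz": 0,"claw": 87},
    {"ax": 0,"ay": 0,"az": 0,"dx": 0,"dy": 0,"dz": 0,"claw": 87},
  ],
)

```text
time_s: 23.0
tcp_pos: [0.3954, -0.2614, 0.2008]
ee_rot: [[-0.994, -0.105, 0.001], [-0.105, 0.994, -0.0], [-0.001, -0.0, -1.0]]
wrist_force: [0.2, 0.0, 0.3]
gripper_width: 1.001
gripper_force: 0.0
```

```bash
python3 go.py 394,-261,40
python3 - <<'E'
from station import *
from h import *
for n in("scene","top"):
    c=capture(n);P=cloud(c);x,y,h=P[...,0],P[...,1],P[...,2]
    for X,Y,H in ((.58,-.269,.054),(.59,-.344,.064),(.575,-.196,.107)):
        m=(c["range_z"]>0)&(abs(h-H)<.007)&(np.hypot(x-X,y-Y)<.045);q=P[m];
        print(n,m.sum(),cv2.minEnclosingCircle((q[:,:2]*1000).astype(np.float32)) if len(q) else 0)
E
```

```text
tcp [ 395.4 -261.4  200.8] yaw(y) 96.04 tilt [ 0.0009 -0.0003] t 23.0 w 87.0539062449635
394,-261,40 -> [  1.4   0.6 160.8] rows 3.2158215886955093
scene 21 ((581.5806884765625, -268.173583984375), 11.783205032348633)
scene 132 ((591.5045776367188, -344.56768798828125), 27.331884384155273)
scene 55 ((576.553466796875, -196.78453063964844), 16.839258193969727)
top 32 ((580.8820190429688, -268.1630859375), 9.845126152038574)
top 210 ((589.252685546875, -341.992431640625), 26.774580001831055)
top 72 ((572.8482055664062, -194.25848388671875), 14.555685043334961)
```

All three stand in the tray on their marks. Next is the beaker.

>>> play_rows(
  steps=[
    {"ax": 0,"ay": 0,"az": 0,"dx": 1,"dy": 0.5,"dz": 40,"claw": 87},
    {"ax": 0,"ay": 0,"az": 0,"dx": 0,"dy": 0,"dz": 40,"claw": 87},
    {"ax": 0,"ay": 0,"az": 0,"dx": 0,"dy": 0,"dz": 35,"claw": 87},
    {"ax": 0,"ay": 0,"az": 0,"dx": 0,"dy": 0,"dz": 25,"claw": 87},
    {"ax": 0,"ay": 0,"az": 0,"dx": 0,"dy": 0,"dz": 15,"claw": 87},
    {"ax": 0,"ay": 0,"az": 0,"dx": 0,"dy": 0,"dz": 6,"claw": 87},
    {"ax": 0,"ay": 0,"az": 0,"dx": 0,"dy": 0,"dz": 0,"claw": 87},
    {"ax": 0,"ay": 0,"az": 0,"dx": 0,"dy": 0,"dz": 0,"claw": 87},
    {"ax": 0,"ay": 0,"az": 0,"dx": 0,"dy": 0,"dz": 0,"claw": 0},
    {"ax": 0,"ay": 0,"az": 0,"dx": 0,"dy": 0,"dz": 0,"claw": 0},
    {"ax": 0,"ay": 0,"az": 0,"dx": 0,"dy": 0,"dz": 0,"claw": 0},
    {"ax": 0,"ay": 0,"az": 0,"dx": 0,"dy": 0,"dz": 0,"claw": 0},
    {"ax": 0,"ay": 0,"az": 0,"dx": 0,"dy": 0,"dz": 0,"claw": 0},
    {"ax": 0,"ay": 0,"az": 0,"dx": 0,"dy": 0,"dz": 0,"claw": 0},
    {"ax": 0,"ay": 0,"az": 0,"dx": 0,"dy": 0,"dz": 0,"claw": 0},
    {"ax": 0,"ay": 0,"az": 0,"dx": 0,"dy": 0,"dz": 0,"claw": 0},
    {"ax": 0,"ay": 0,"az": 0,"dx": 0,"dy": 0,"dz": 0,"claw": 0},
  ],
)

```text
time_s: 24.8
tcp_pos: [0.3936, -0.2611, 0.0397]
ee_rot: [[-0.994, -0.105, 0.0], [-0.105, 0.994, -0.0], [-0.0, -0.0, -1.0]]
wrist_force: [1.1, -0.6, 0.8]
gripper_width: 0.559
gripper_force: 30.0
```

```bash
python3 go.py 394,-261,220 554,285,220 554,285,96
```

```text
tcp [ 393.6 -261.1   39.7] yaw(y) 96.03 tilt [ 0.0002 -0.0001] t 24.8 w 48.646711819665825
394,-261,220 -> [  -0.5    0.  -180.3] rows 3.6069388070126656
554,285,220 -> [-216.5  526.2   -0. ] rows 11.37920911135743
554,285,96 -> [  0.   0. 124.] rows 2.4799999999999995
```

>>> play_rows(
  steps=[
    {"ax": 0,"ay": 0,"az": 0,"dx": 0,"dy": 0,"dz": -15,"claw": 0},
    {"ax": 0,"ay": 0,"az": 0,"dx": 0,"dy": 0,"dz": -40,"claw": 0},
    {"ax": 0,"ay": 0,"az": 0,"dx": 0,"dy": 0,"dz": -45,"claw": 0},
    {"ax": 0,"ay": 0,"az": 0,"dx": 0,"dy": 0,"dz": -40,"claw": 0},
    {"ax": 0,"ay": 0,"az": 0,"dx": 0,"dy": 0,"dz": -40,"claw": 0},
    {"ax": 0,"ay": 0,"az": 0,"dx": -16.7,"dy": 40.5,"dz": 0,"claw": 0},
    {"ax": 0,"ay": 0,"az": 0,"dx": -16.7,"dy": 40.5,"dz": 0,"claw": 0},
    {"ax": 0,"ay": 0,"az": 0,"dx": -16.7,"dy": 40.5,"dz": 0,"claw": 0},
    {"ax": 0,"ay": 0,"az": 0,"dx": -16.7,"dy": 40.5,"dz": 0,"claw": 0},
    {"ax": 0,"ay": 0,"az": 0,"dx": -16.7,"dy": 40.5,"dz": 0,"claw": 0},
    {"ax": 0,"ay": 0,"az": 0,"dx": -16.7,"dy": 40.5,"dz": 0,"claw": 0},
    {"ax": 0,"ay": 0,"az": 0,"dx": -16.7,"dy": 40.5,"dz": 0,"claw": 0},
    {"ax": 0,"ay": 0,"az": 0,"dx": -16.7,"dy": 40.5,"dz": 0,"claw": 0},
    {"ax": 0,"ay": 0,"az": 0,"dx": -16.7,"dy": 40.5,"dz": 0,"claw": 0},
    {"ax": 0,"ay": 0,"az": 0,"dx": -16.7,"dy": 40.5,"dz": 0,"claw": 0},
    {"ax": 0,"ay": 0,"az": 0,"dx": -16.7,"dy": 40.5,"dz": 0,"claw": 0},
    {"ax": 0,"ay": 0,"az": 0,"dx": -16.7,"dy": 40.5,"dz": 0,"claw": 0},
    {"ax": 0,"ay": 0,"az": 0,"dx": -16.7,"dy": 40.5,"dz": 0,"claw": 0},
    {"ax": 0,"ay": 0,"az": 0,"dx": 0,"dy": 0,"dz": 0,"claw": 0},
    {"ax": 0,"ay": 0,"az": 0,"dx": 0,"dy": 0,"dz": 0,"claw": 0},
  ],
)

```text
time_s: 26.8
tcp_pos: [0.5535, 0.286, 0.2181]
ee_rot: [[-0.994, -0.106, -0.002], [-0.106, 0.994, -0.002], [0.002, -0.001, -1.0]]
wrist_force: [-0.5, 0.2, 0.8]
gripper_width: 0.559
gripper_force: 30.0
```

>>> play_rows(
  steps=[
    {"ax": 0,"ay": 0,"az": 0,"dx": 0,"dy": 0,"dz": 30,"claw": 0},
    {"ax": 0,"ay": 0,"az": 0,"dx": 0,"dy": 0,"dz": 30,"claw": 0},
    {"ax": 0,"ay": 0,"az": 0,"dx": 0,"dy": 0,"dz": 20,"claw": 0},
    {"ax": 0,"ay": 0,"az": 0,"dx": 0,"dy": 0,"dz": 15,"claw": 0},
    {"ax": 0,"ay": 0,"az": 0,"dx": 0,"dy": 0,"dz": 10,"claw": 0},
    {"ax": 0,"ay": 0,"az": 0,"dx": 0,"dy": 0,"dz": 0,"claw": 0},
    {"ax": 0,"ay": 0,"az": 0,"dx": 0,"dy": 0,"dz": 0,"claw": 0},
    {"ax": 0,"ay": 0,"az": 0,"dx": 0,"dy": 0,"dz": 0,"claw": 0},
  ],
)

```text
time_s: 27.6
tcp_pos: [0.5547, 0.2855, 0.1159]
ee_rot: [[-0.994, -0.105, 0.002], [-0.105, 0.994, 0.001], [-0.002, 0.001, -1.0]]
wrist_force: [-0.7, 0.1, -0.1]
gripper_width: 0.562
gripper_force: 30.0
```

```bash
python3 go.py 554,285,95.5
```

```text
tcp [554.7 285.5 115.9] yaw(y) 96.02 tilt [0.0019 0.0013] t 27.6 w 48.91826584888176
554,285,95.5 -> [ 0.8 -0.5 20.4] rows 0.4076655756294858
```

>>> play_rows(
  steps=[
    {"ax": 0,"ay": 0,"az": 0,"dx": 0.5,"dy": -0.5,"dz": 12,"claw": 0},
    {"ax": 0,"ay": 0,"az": 0,"dx": 0,"dy": 0,"dz": 6,"claw": 0},
    {"ax": 0,"ay": 0,"az": 0,"dx": 0,"dy": 0,"dz": 2,"claw": 0},
    {"ax": 0,"ay": 0,"az": 0,"dx": 0,"dy": 0,"dz": 0,"claw": 0},
    {"ax": 0,"ay": 0,"az": 0,"dx": 0,"dy": 0,"dz": 0,"claw": 0},
    {"ax": 0,"ay": 0,"az": 0,"dx": 0,"dy": 0,"dz": 0,"claw": 70},
    {"ax": 0,"ay": 0,"az": 0,"dx": 0,"dy": 0,"dz": 0,"claw": 70},
    {"ax": 0,"ay": 0,"az": 0,"dx": 0,"dy": 0,"dz": 0,"claw": 70},
    {"ax": 0,"ay": 0,"az": 0,"dx": 0,"dy": 0,"dz": 0,"claw": 70},
    {"ax": 0,"ay": 0,"az": 0,"dx": 0,"dy": 0,"dz": -15,"claw": 70},
    {"ax": 0,"ay": 0,"az": 0,"dx": 0,"dy": 0,"dz": -45,"claw": 87},
    {"ax": 0,"ay": 0,"az": 0,"dx": 0,"dy": 0,"dz": -45,"claw": 87},
    {"ax": 0,"ay": 0,"az": 0,"dx": 21.9,"dy": -40,"dz": 0,"claw": 87},
    {"ax": 0,"ay": 0,"az": 0,"dx": 21.9,"dy": -40,"dz": 0,"claw": 87},
    {"ax": 0,"ay": 0,"az": 0,"dx": 21.9,"dy": -40,"dz": 0,"claw": 87},
    {"ax": 0,"ay": 0,"az": 0,"dx": 21.9,"dy": -40,"dz": 0,"claw": 87},
    {"ax": 0,"ay": 0,"az": 0,"dx": 21.9,"dy": -40,"dz": 0,"claw": 87},
    {"ax": 0,"ay": 0,"az": 0,"dx": 21.9,"dy": -40,"dz": 0,"claw": 87},
    {"ax": 0,"ay": 0,"az": 0,"dx": 21.9,"dy": -40,"dz": 0,"claw": 87},
    {"ax": 0,"ay": 0,"az": 0,"dx": 0,"dy": 0,"dz": 0,"claw": 87},
  ],
)

```text
time_s: 29.6
tcp_pos: [0.4279, -0.013, 0.1997]
ee_rot: [[-0.995, -0.1, -0.001], [-0.1, 0.995, 0.0], [0.001, 0.0, -1.0]]
wrist_force: [0.3, 1.0, 0.2]
gripper_width: 0.999
gripper_force: 0.0
```

>>> play_rows(
  steps=[
    {"ax": 0,"ay": 0,"az": 0,"dx": 0,"dy": 0,"dz": 0,"claw": 87},
    {"ax": 0,"ay": 0,"az": 0,"dx": 0,"dy": 0,"dz": 0,"claw": 87},
  ],
)

```text
time_s: 29.8
tcp_pos: [0.4312, -0.0092, 0.1997]
ee_rot: [[-0.994, -0.105, 0.001], [-0.105, 0.994, 0.0], [-0.001, 0.0, -1.0]]
wrist_force: [0.4, 0.7, -0.3]
gripper_width: 0.998
gripper_force: 0.0
```

```bash
python3 go.py 431,-9.5,18
python3 - <<'E'
from station import *
from h import *
for n in("scene","top"):
    c=capture(n);P=cloud(c);x,y,h=P[...,0],P[...,1],P[...,2]
    for X,Y,H,R in ((.554,.285,.127,.04),):
        m=(c["range_z"]>0)&(abs(h-H)<.008)&(np.hypot(x-X,y-Y)<R);q=P[m];
        print(n,m.sum(),cv2.minEnclosingCircle((q[:,:2]*1000).astype(np.float32)) if len(q) else 0)
    m=(c["range_z"]>0)&(abs(h-.0548)<.003)&(np.hypot(x-.554,y-.285)<.07);q=P[m];print(" plate",cv2.minEnclosingCircle((q[:,:2]*1000).astype(np.float32)))
E
```

```text
tcp [431.2  -9.2 199.7] yaw(y) 96.05 tilt [0.0008 0.0003] t 29.8 w 86.84269217764258
431,-9.5,18 -> [  0.4  -0.3 181.7] rows 3.634531053845363
scene 90 ((555.5853271484375, 283.7596740722656), 27.673357009887695)
 plate ((555.7680053710938, 284.7383728027344), 60.719581604003906)
top 64 ((552.6293334960938, 286.206787109375), 28.400827407836914)
 plate ((551.3555297851562, 286.3398742675781), 59.9517822265625)
```

The beaker is centred on the plate to about 1 mm. Last is the dish.

>>> play_rows(
  steps=[
    {"ax": 0,"ay": 0,"az": 0,"dx": 0,"dy": 0,"dz": 40,"claw": 87},
    {"ax": 0,"ay": 0,"az": 0,"dx": 0,"dy": 0,"dz": 40,"claw": 87},
    {"ax": 0,"ay": 0,"az": 0,"dx": 0,"dy": 0,"dz": 40,"claw": 87},
    {"ax": 0,"ay": 0,"az": 0,"dx": 0,"dy": 0,"dz": 25,"claw": 87},
    {"ax": 0,"ay": 0,"az": 0,"dx": 0,"dy": 0,"dz": 18,"claw": 87},
    {"ax": 0,"ay": 0,"az": 0,"dx": 0,"dy": 0,"dz": 12,"claw": 87},
    {"ax": 0,"ay": 0,"az": 0,"dx": 0,"dy": 0,"dz": 4,"claw": 87},
    {"ax": 0,"ay": 0,"az": 0,"dx": 0,"dy": 0,"dz": 2,"claw": 87},
    {"ax": 0,"ay": 0,"az": 0,"dx": 0,"dy": 0,"dz": 0,"claw": 87},
    {"ax": 0,"ay": 0,"az": 0,"dx": 0,"dy": 0,"dz": 0,"claw": 87},
    {"ax": 0,"ay": 0,"az": 0,"dx": 0,"dy": 0,"dz": 0,"claw": 0},
    {"ax": 0,"ay": 0,"az": 0,"dx": 0,"dy": 0,"dz": 0,"claw": 0},
    {"ax": 0,"ay": 0,"az": 0,"dx": 0,"dy": 0,"dz": 0,"claw": 0},
    {"ax": 0,"ay": 0,"az": 0,"dx": 0,"dy": 0,"dz": 0,"claw": 0},
    {"ax": 0,"ay": 0,"az": 0,"dx": 0,"dy": 0,"dz": 0,"claw": 0},
    {"ax": 0,"ay": 0,"az": 0,"dx": 0,"dy": 0,"dz": 0,"claw": 0},
    {"ax": 0,"ay": 0,"az": 0,"dx": 0,"dy": 0,"dz": 0,"claw": 0},
    {"ax": 0,"ay": 0,"az": 0,"dx": 0,"dy": 0,"dz": 0,"claw": 0},
  ],
)

```text
time_s: 31.7
tcp_pos: [0.4306, -0.0097, 0.0185]
ee_rot: [[-0.994, -0.105, -0.0], [-0.105, 0.994, -0.0], [0.0, -0.0, -1.0]]
wrist_force: [-0.9, -0.2, 0.3]
gripper_width: 0.356
gripper_force: 0.0
```

```bash
python3 go.py 431,-9.5,130 624,9,130 624,9,59
```

```text
tcp [430.6  -9.7  18.5] yaw(y) 96.03 tilt [-0. -0.] t 31.7 w 30.975144263615178
431,-9.5,130 -> [  -0.4    0.2 -111.5] rows 2.22923679145967
624,9,130 -> [-193.9   -1.9   -0. ] rows 3.877692612882047
624,9,59 -> [-0.  0. 71.] rows 1.42
```

>>> play_rows(
  steps=[
    {"ax": 0,"ay": 0,"az": 0,"dx": 0,"dy": 0,"dz": 0,"claw": 87},
    {"ax": 0,"ay": 0,"az": 0,"dx": 0,"dy": 0,"dz": 0,"claw": 87},
  ],
)

```text
time_s: 31.9
tcp_pos: [0.4306, -0.0097, 0.0185]
ee_rot: [[-0.994, -0.105, -0.0], [-0.105, 0.994, -0.0], [0.0, 0.0, -1.0]]
wrist_force: [0.8, 0.2, 0.2]
gripper_width: 0.46
gripper_force: 0.0
```

```bash
python3 go.py
python3 - <<'E'
from station import *
from h import *
c=capture("scene");a=cv2.resize(c["frame"][140:230,210:330],(800,600),interpolation=cv2.INTER_CUBIC);cv2.imwrite("pics/d1.png",a)
P=cloud(c);x,y,h=P[...,0],P[...,1],P[...,2]
m=(c["range_z"]>0)&(np.hypot(x-.431,y+.01)<.075)&(h>.009)&(h<.1)
for lo in np.arange(.01,.1,.01):
    q=P[m&(h>=lo)&(h<lo+.01)]
    if len(q): print(lo.round(3),len(q),q.min(0).round(3),q.max(0).round(3))
E
```

```text
tcp [430.6  -9.7  18.5] yaw(y) 96.02 tilt [-0.0001 -0.    ] t 31.9 w 39.989848582493686
0.01 28 [ 0.377 -0.038  0.01 ] [0.46  0.019 0.02 ]
0.02 34 [ 0.432 -0.04   0.02 ] [0.46  0.016 0.029]
0.03 7 [ 0.432 -0.033  0.03 ] [0.46  0.017 0.033]
0.04 11 [ 0.435 -0.035  0.043] [0.446 0.022 0.05 ]
0.05 10 [ 0.434 -0.038  0.05 ] [0.445 0.018 0.06 ]
0.06 5 [ 0.428 -0.033  0.064] [0.447 0.023 0.07 ]
0.07 4 [ 0.435 -0.031  0.07 ] [0.448 0.022 0.077]
0.08 4 [ 0.434 -0.031  0.08 ] [ 0.439 -0.027  0.087]
0.09 8 [ 0.44  -0.043  0.091] [ 0.446 -0.028  0.099]
```

View pics/d1.png

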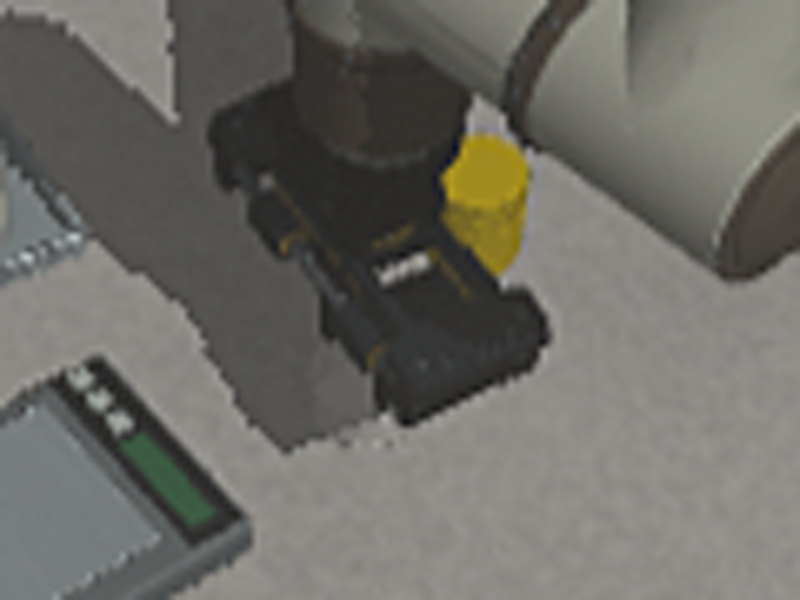

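The picture shows the gripper above the shaded dish (345,400). The depth points show the finger ends at about z = 40 mm while the TCP reads 18.5. So the fingertips sit some 20 mm above the TCP reading, and the fingers closed over the dish without touching it. I open, measure the tip height, and go lower.

>>> play_rows(
  steps=[
    {"ax": 0,"ay": 0,"az": 0,"dx": 0,"dy": 0,"dz": -40,"claw": 87},
    {"ax": 0,"ay": 0,"az": 0,"dx": 0,"dy": 0,"dz": -41.5,"claw": 87},
    {"ax": 0,"ay": 0,"az": 0,"dx": 0,"dy": 0,"dz": 0,"claw": 87},
    {"ax": 0,"ay": 0,"az": 0,"dx": 0,"dy": 0,"dz": 0,"claw": 87},
    {"ax": 0,"ay": 0,"az": 0,"dx": 0,"dy": 0,"dz": 0,"claw": 87},
    {"ax": 0,"ay": 0,"az": 0,"dx": 0,"dy": 0,"dz": 0,"claw": 87},
    {"ax": 0,"ay": 0,"az": 0,"dx": 0,"dy": 0,"dz": 0,"claw": 87},
  ],
)

```text
time_s: 32.65
tcp_pos: [0.4299, -0.01, 0.099]
ee_rot: [[-0.994, -0.105, -0.002], [-0.105, 0.994, -0.001], [0.002, -0.001, -1.0]]
wrist_force: [-0.6, -0.2, -0.3]
gripper_width: 0.99
gripper_force: 0.0
```

```bash
python3 go.py
python3 - <<'E'
from station import *
from h import *
for n in ("scene","top"):
    c=capture(n);P=cloud(c);x,y,h=P[...,0],P[...,1],P[...,2]
    m=(c["range_z"]>0)&(abs(x-.431)<.04)&(abs(y+.01)<.08)
    for lo in np.arange(.05,.18,.01):
        q=P[m&(h>=lo)&(h<lo+.01)]
        if len(q): print(n,lo.round(3),len(q),q.min(0).round(3),q.max(0).round(3))
    m=(c["range_z"]>0)&(np.hypot(x-.431,y+.01)<.045)&(h>.02)&(h<.04);q=P[m]
    if len(q): print("dish",len(q),cv2.minEnclosingCircle((q[:,:2]*1000).astype(np.float32)))
E
```

```text
tcp [429.9 -10.   99. ] yaw(y) 96.02 tilt [-0.0024 -0.0008] t 32.65 w 86.14407856579655
scene 0.11 2 [ 0.437 -0.056  0.118] [ 0.445 -0.054  0.119]
scene 0.12 20 [ 0.417 -0.058  0.121] [0.447 0.043 0.128]
scene 0.13 18 [ 0.417 -0.06   0.131] [0.45  0.044 0.14 ]
scene 0.14 11 [ 0.427 -0.059  0.14 ] [ 0.448 -0.05   0.15 ]
scene 0.15 5 [ 0.432 -0.06   0.15 ] [ 0.447 -0.052  0.16 ]
scene 0.16 6 [ 0.436 -0.06   0.165] [ 0.443 -0.049  0.169]
scene 0.17 4 [ 0.442 -0.067  0.17 ] [ 0.447 -0.055  0.177]
dish 75 ((434.012939453125, -9.733034133911133), 31.00678253173828)
```

>>> play_rows(
  steps=[
    {"ax": 0,"ay": 0,"az": 0,"dx": 0,"dy": 0,"dz": 35,"claw": 87},
    {"ax": 0,"ay": 0,"az": 0,"dx": 0,"dy": 0,"dz": 25,"claw": 87},
    {"ax": 0,"ay": 0,"az": 0,"dx": 0,"dy": 0,"dz": 20,"claw": 87},
    {"ax": 0,"ay": 0,"az": 0,"dx": 0,"dy": 0,"dz": 10,"claw": 87},
    {"ax": 0,"ay": 0,"az": 0,"dx": 0,"dy": 0,"dz": 8,"claw": 87},
    {"ax": 0,"ay": 0,"az": 0,"dx": 0,"dy": 0,"dz": 5,"claw": 87},
    {"ax": 0,"ay": 0,"az": 0,"dx": 0,"dy": 0,"dz": 3,"claw": 87},
    {"ax": 0,"ay": 0,"az": 0,"dx": 0,"dy": 0,"dz": 2,"claw": 87},
    {"ax": 0,"ay": 0,"az": 0,"dx": 0,"dy": 0,"dz": 2,"claw": 87},
    {"ax": 0,"ay": 0,"az": 0,"dx": 0,"dy": 0,"dz": 0,"claw": 87},
    {"ax": 0,"ay": 0,"az": 0,"dx": 0,"dy": 0,"dz": 0,"claw": 87},
  ],
)

```text
time_s: 33.85
tcp_pos: [0.4308, -0.0097, -0.0097]
ee_rot: [[-0.994, -0.105, 0.001], [-0.105, 0.994, 0.0], [-0.001, 0.0, -1.0]]
wrist_force: [0.5, -0.5, 0.5]
gripper_width: 0.994
gripper_force: 0.0
```

```bash
python3 go.py;  python3 - <<'E'
from station import *
from h import *
c=capture("scene");P=cloud(c);x,y,h=P[...,0],P[...,1],P[...,2]
m=(c["range_z"]>0)&(abs(x-.431)<.04)&((y>.025)&(y<.07)|(y<-.048)&(y>-.09))
for lo in np.arange(.004,.06,.005):
    q=P[m&(h>=lo)&(h<lo+.005)]
    if len(q): print(lo.round(3),len(q),q.min(0).round(3),q.max(0).round(3))
E
```

```text
tcp [430.8  -9.7  -9.7] yaw(y) 96.03 tilt [0.0006 0.0002] t 33.85 w 86.47685244247161
0.004 37 [ 0.391 -0.09   0.004] [0.47  0.069 0.009]
0.009 2 [0.417 0.034 0.013] [0.436 0.038 0.013]
0.014 12 [ 0.417 -0.068  0.014] [0.452 0.044 0.019]
0.019 7 [ 0.426 -0.055  0.02 ] [0.448 0.045 0.023]
0.024 5 [ 0.429 -0.06   0.025] [ 0.45  -0.053  0.027]
0.029 2 [ 0.429 -0.054  0.029] [ 0.433 -0.053  0.033]
0.034 7 [ 0.433 -0.06   0.034] [ 0.449 -0.051  0.038]
0.039 2 [ 0.432 -0.055  0.041] [ 0.436 -0.054  0.044]
0.044 1 [ 0.435 -0.056  0.046] [ 0.435 -0.056  0.046]
0.049 1 [ 0.44  -0.055  0.05 ] [ 0.44  -0.055  0.05 ]
0.054 1 [ 0.44  -0.054  0.057] [ 0.44  -0.054  0.057]
0.059 2 [ 0.445 -0.056  0.06 ] [ 0.447 -0.053  0.062]
```

Tips are at about 12 mm, beside the 28 mm dish wall. I close on it.

>>> play_rows(
  steps=[
    {"ax": 0,"ay": 0,"az": 0,"dx": 0,"dy": 0,"dz": 3,"claw": 87},
    {"ax": 0,"ay": 0,"az": 0,"dx": 0,"dy": 0,"dz": 0,"claw": 87},
    {"ax": 0,"ay": 0,"az": 0,"dx": 0,"dy": 0,"dz": 0,"claw": 0},
    {"ax": 0,"ay": 0,"az": 0,"dx": 0,"dy": 0,"dz": 0,"claw": 0},
    {"ax": 0,"ay": 0,"az": 0,"dx": 0,"dy": 0,"dz": 0,"claw": 0},
    {"ax": 0,"ay": 0,"az": 0,"dx": 0,"dy": 0,"dz": 0,"claw": 0},
    {"ax": 0,"ay": 0,"az": 0,"dx": 0,"dy": 0,"dz": 0,"claw": 0},
    {"ax": 0,"ay": 0,"az": 0,"dx": 0,"dy": 0,"dz": 0,"claw": 0},
    {"ax": 0,"ay": 0,"az": 0,"dx": 0,"dy": 0,"dz": 0,"claw": 0},
    {"ax": 0,"ay": 0,"az": 0,"dx": 0,"dy": 0,"dz": 0,"claw": 0},
  ],
)

```text
time_s: 34.9
tcp_pos: [0.4306, -0.0097, -0.0129]
ee_rot: [[-0.994, -0.105, -0.0], [-0.105, 0.994, -0.0], [0.0, -0.0, -1.0]]
wrist_force: [-0.2, 0.7, -0.2]
gripper_width: 0.644
gripper_force: 30.0
```

```bash
python3 go.py 431,-9.5,97 624,9,97 624,9,28.5
```

```text
tcp [430.6  -9.7 -12.9] yaw(y) 96.03 tilt [-0. -0.] t 34.9 w 56.02973503179938
431,-9.5,97 -> [  -0.4    0.2 -109.9] rows 2.1988496556634285
624,9,97 -> [-193.9   -1.9   -0. ] rows 3.877692612882048
624,9,28.5 -> [-0.   0.  68.5] rows 1.37
```

>>> play_rows(
  steps=[
    {"ax": 0,"ay": 0,"az": 0,"dx": 0,"dy": 0,"dz": -15,"claw": 0},
    {"ax": 0,"ay": 0,"az": 0,"dx": 0,"dy": 0,"dz": -35,"claw": 0},
    {"ax": 0,"ay": 0,"az": 0,"dx": 0,"dy": 0,"dz": -35,"claw": 0},
    {"ax": 0,"ay": 0,"az": 0,"dx": 0,"dy": 0,"dz": -25,"claw": 0},
    {"ax": 0,"ay": 0,"az": 0,"dx": -30,"dy": -0.3,"dz": 0,"claw": 0},
    {"ax": 0,"ay": 0,"az": 0,"dx": -38,"dy": -0.4,"dz": 0,"claw": 0},
    {"ax": 0,"ay": 0,"az": 0,"dx": -38,"dy": -0.4,"dz": 0,"claw": 0},
    {"ax": 0,"ay": 0,"az": 0,"dx": -38,"dy": -0.4,"dz": 0,"claw": 0},
    {"ax": 0,"ay": 0,"az": 0,"dx": -30,"dy": -0.3,"dz": 0,"claw": 0},
    {"ax": 0,"ay": 0,"az": 0,"dx": -20,"dy": 0,"dz": 0,"claw": 0},
    {"ax": 0,"ay": 0,"az": 0,"dx": 0,"dy": 0,"dz": 0,"claw": 0},
    {"ax": 0,"ay": 0,"az": 0,"dx": 0,"dy": 0,"dz": 25,"claw": 0},
    {"ax": 0,"ay": 0,"az": 0,"dx": 0,"dy": 0,"dz": 20,"claw": 0},
    {"ax": 0,"ay": 0,"az": 0,"dx": 0,"dy": 0,"dz": 10,"claw": 0},
    {"ax": 0,"ay": 0,"az": 0,"dx": 0,"dy": 0,"dz": 5,"claw": 0},
    {"ax": 0,"ay": 0,"az": 0,"dx": 0,"dy": 0,"dz": 0,"claw": 0},
    {"ax": 0,"ay": 0,"az": 0,"dx": 0,"dy": 0,"dz": 0,"claw": 0},
    {"ax": 0,"ay": 0,"az": 0,"dx": 0,"dy": 0,"dz": 0,"claw": 0},
  ],
)

```text
time_s: 36.7
tcp_pos: [0.6244, 0.009, 0.0382]
ee_rot: [[-0.994, -0.105, 0.002], [-0.105, 0.994, 0.0], [-0.002, 0.0, -1.0]]
wrist_force: [-0.3, -0.0, -1.4]
gripper_width: 0.641
gripper_force: 30.0
```

```bash
python3 go.py 624,9,27.5
```

```text
tcp [624.4   9.   38.2] yaw(y) 96.04 tilt [0.002  0.0004] t 36.7 w 55.775242269201264
624,9,27.5 -> [ 0.4  0.  10.7] rows 0.21352244027948075
```

>>> play_rows(
  steps=[
    {"ax": 0,"ay": 0,"az": 0,"dx": 0,"dy": 0,"dz": 5,"claw": 0},
    {"ax": 0,"ay": 0,"az": 0,"dx": 0,"dy": 0,"dz": 3,"claw": 0},
    {"ax": 0,"ay": 0,"az": 0,"dx": 0,"dy": 0,"dz": 1.8,"claw": 0},
    {"ax": 0,"ay": 0,"az": 0,"dx": 0,"dy": 0,"dz": 0,"claw": 0},
    {"ax": 0,"ay": 0,"az": 0,"dx": 0,"dy": 0,"dz": 0,"claw": 0},
    {"ax": 0,"ay": 0,"az": 0,"dx": 0,"dy": 0,"dz": 0,"claw": 80},
    {"ax": 0,"ay": 0,"az": 0,"dx": 0,"dy": 0,"dz": 0,"claw": 80},
    {"ax": 0,"ay": 0,"az": 0,"dx": 0,"dy": 0,"dz": 0,"claw": 80},
    {"ax": 0,"ay": 0,"az": 0,"dx": 0,"dy": 0,"dz": 0,"claw": 80},
    {"ax": 0,"ay": 0,"az": 0,"dx": 0,"dy": 0,"dz": -15,"claw": 80},
    {"ax": 0,"ay": 0,"az": 0,"dx": 0,"dy": 0,"dz": -40,"claw": 80},
    {"ax": 0,"ay": 0,"az": 0,"dx": 0,"dy": 0,"dz": -45,"claw": 80},
    {"ax": 0,"ay": 0,"az": 0,"dx": 0,"dy": 0,"dz": -45,"claw": 80},
    {"ax": 0,"ay": 0,"az": 0,"dx": 45,"dy": 0,"dz": -15,"claw": 80},
    {"ax": 0,"ay": 0,"az": 0,"dx": 45,"dy": 0,"dz": -15,"claw": 80},
    {"ax": 0,"ay": 0,"az": 0,"dx": 45,"dy": 0,"dz": -15,"claw": 80},
    {"ax": 0,"ay": 0,"az": 0,"dx": 45,"dy": 0,"dz": -15,"claw": 80},
    {"ax": 0,"ay": 0,"az": 0,"dx": 0,"dy": 0,"dz": 0,"claw": 80},
    {"ax": 0,"ay": 0,"az": 0,"dx": 0,"dy": 0,"dz": 0,"claw": 80},
  ],
)

```text
time_s: 38.6
tcp_pos: [0.4445, -0.01, 0.2335]
ee_rot: [[-0.994, -0.105, 0.003], [-0.105, 0.994, 0.001], [-0.003, 0.001, -1.0]]
wrist_force: [0.7, 0.4, -0.4]
gripper_width: 0.914
gripper_force: 0.0
```

Run:
```python
from station import *
from h import *
for n in("scene","top"):
    c=capture(n);P=cloud(c);x,y,h=P[...,0],P[...,1],P[...,2]
    for nm,X,Y,H,R in (("vial",.58,-.269,.054,.03),("jar",.59,-.344,.064,.04),("bottle",.575,-.196,.107,.04),("beaker",.554,.285,.127,.04),("dish",.624,.009,.068,.045)):
        m=(c["range_z"]>0)&(abs(h-H)<.008)&(np.hypot(x-X,y-Y)<R);q=P[m];
        print(n,nm,m.sum(),cv2.minEnclosingCircle((q[:,:2]*1000).astype(np.float32)) if len(q) else 0)
    if n=="scene": cv2.imwrite("pics/f1.png",cv2.resize(c["frame"][60:360,140:360],(440,600),interpolation=cv2.INTER_CUBIC))
```

```text
scene vial 22 ((586.0758666992188, -270.6964416503906), 11.634528160095215)
scene jar 139 ((588.7832641601562, -345.0147705078125), 30.233304977416992)
scene bottle 55 ((575.049072265625, -194.97528076171875), 16.355453491210938)
scene beaker 89 ((555.5460815429688, 282.2408447265625), 26.954374313354492)
scene dish 87 ((627.2634887695312, 8.069294929504395), 30.81404685974121)
top vial 33 ((580.0382690429688, -268.7910461425781), 10.572906494140625)
top jar 217 ((588.5261840820312, -341.2070617675781), 26.796720504760742)
top bottle 74 ((572.9498291015625, -194.2446746826172), 14.531474113464355)
top beaker 65 ((553.618408203125, 284.4404296875), 27.668039321899414)
top dish 66 ((621.3428344726562, 12.038735389709473), 28.17939567565918)
```

View pics/f1.png

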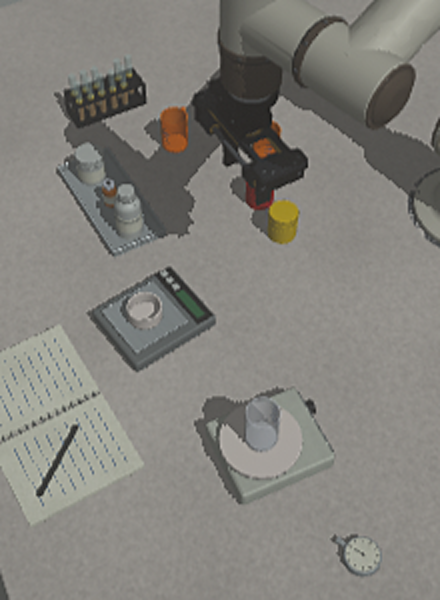

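The picture shows everything upright and in place: beaker on the plate (262,425), dish on the pan (143,310), and jar, vial and bottle in a row in the tray (88,165)–(128,210). The rack and stopwatch are where they were.

```bash
python3 -c "
from station import *
print(finish_job())"
```

```text
the job is handed in; nothing more can be done
None
```

The job is handed in, though no verdict came back: in the last camera check all five pieces stood upright and clear of the gripper, within about 5 mm of their target spots, and the rack and stopwatch looked unmoved.

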